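Run the window-sill hand mill clear

TASK

The empty hand mill needs running clear. Pull the steel locking pin up out of the mill's top and put it down in the jelly mould, not dropping it from high up; then take the crank's wooden knob and turn it two full turns clockwise (seen from above), slowly and evenly over the heavy point in each turn, never straining the axle sideways and never letting the crank race ahead or kick back. Stop with the knob where it started, let go, and leave the other things standing where they are.

Things in the scene. Friction and masses are not known exactly. Their poses are not given: they have to be found in the camera images.
- mill: Square dark wooden hand mill, screwed down: case 120 mm square, lid board 132 mm square, top 96 mm up. Origin: centre of its underside, on the crank's upright axis. At crank 0 the arm points along the mill's +x. The knob, an upright round of pale wood 26 mm across, 131 to 176 mm up, spins freely on a post set in the arm's slot: 50 to 90 mm from the axis, differs each time, not measured: look or feel.
- crank (a joint): Crank angle in rad, 0 at the start, grows clockwise seen from above; the knob's bearing from the axis is the mill's yaw minus this angle. One heavy point per turn: an inner weight, hanging at 0, resists from 0 to 3.14 (the knob needs up to 4-10 N near 1.57), then drives the knob ahead until 6.28. Let go, it stays put only within about 0.3 of whole turns. Over 4 rad/s is racing.
- axis_top (a point): Point on the crank's axis at the top of the flat steel arm, 128 mm up, exactly above the mill's origin at rest. The axle's worn bush is springy: each newton pushed sideways on the knob (to or from the axis, or along the turn) shifts this point 0.125 mm off the mill's centre line; past 2 mm (16 N) the axle is strained. The arm is 16 mm wide, with a 46 mm tail opposite the knob.
- pin_hole (a point): Centre of the mouth of the pin's hole, in a brass boss on the mill's lid, 113 mm up. Hole 11 mm wide, upright, 17 mm deep. The boss is 26 mm square; the pin stands just ahead of the crank's tail and stops it from turning.
- pin_head (a point): Middle of the locking pin's head, on its axis: a plain steel head 18 mm across, 28 mm tall, above a 10 mm shank 52 mm long. The whole pin is 80 mm long and 50 g, loose, upright in its hole at the start with the head's middle 162 mm up. Site z axis runs along the pin towards the head.
- pin_mid (a point): Point on the pin's axis half-way along its length, 40 mm from its foot and 26 mm below the middle of the head.
- mould_in (a point): Centre of the inner floor of the fluted aluminium jelly mould, 5 mm above the cupboard top. The mould stands loose, mouth up; inside it is 88 mm wide at the floor and 116 mm at the rim.
- mould: The fluted round aluminium jelly mould, 350 g, about 130 mm across over the flutes at the rim, 48 mm tall. Origin: centre of its underside.
- sugar_tin: Bystander: red enamel sugar tin with a lid, 100 mm across, 138 mm tall with its small black knob. Origin: centre of its underside.
- egg_timer: Bystander: cream egg-shaped timer, 76 mm across, 88 mm tall. Origin: centre of its underside.
- napkin_ring: Bystander: chrome napkin ring standing on its edge face, 48 mm across, 34 mm tall. Origin: centre of its underside.
- pin: The same loose locking pin; origin: centre of the end of its shank (its foot), z towards the head.
Mind the look-alikes: they are no part of the job. Of the things shaped like the mill, the wooden one is meant.

How it is judged:
On the way, in this order (a step that is already met when the one before it is completed fails the run):
1. the pin is in the jelly mould (horizontal distance between pin_mid and mould_in below 0.05 m and height (world z) of pin_mid below 0.06 m), for 0.2 s.
2. the crank has made one turn (value of joint crank above 6.1 rad), for 0.1 s.
3. the crank has made two turns (value of joint crank above 12.2 rad), for 0.1 s.
At the end, for the whole second after the job is handed in: The crank rests two full turns from its start (within about 20 degrees), the pin lies or stands still in the upright mould (its middle within 50 mm of the mould's centre and below 60 mm) (all of step 1 and value of joint crank between 12.2 and 12.95 rad and velocity of joint crank between -0.15 and 0.15 rad/s and linear speed of pin below 0.05 m/s and angle between mould's own z axis and vertical below 0.2 rad); the robot touches nothing.
It fails at once if the crank races ahead (velocity of joint crank above 4 rad/s).
It fails at once if the crank kicks back (velocity of joint crank below -1 rad/s).
It fails at once if the axle is strained sideways (over 16 N on the knob) (horizontal distance between axis_top and mill above 0.002 m).
It fails at once if the pin is let go high up (contact force between the fingers and pin below 0.05 N and height (world z) of pin_mid above 0.1 m and horizontal distance between pin_mid and pin_hole above 0.03 m).
It fails at once if a bystander is shifted (distance of any of sugar_tin, egg_timer, napkin_ring from where it was at the start of the episode above 0.015 m).
It also fails if it takes over 72 s, if anything falls off the work surface, if the arm or the gripper's body presses on something with over 40 N, if the wrist force passes 120 N, or if a joint passes its speed limit or range.

ROBOT

A 6-joint arm with a two-finger parallel gripper is mounted at the origin on the work surface. World frame = base frame: x ahead of the robot, y to its left, z up, the work surface at z = 0. Lengths are in m, angles in rad, forces in N, time in s.
With the tool pointing down it reaches from about 0.35 to 0.975 m from the base axis. Payload 4.9 kg.
Tool frame: the origin (TCP) lies between the finger pads; the fingertips stand 22 mm ahead of it and the grasp point (between the pads) lies 3 mm ahead of it (manip.tips_ahead is the distance from the TCP to the fingertips, in m); z points along the fingers, x is the direction in which the jaws open and shut, and the axes are right-handed (so a half turn about z gives the same grasp; the last joint's range is limited). The gripper opens to 85 mm and grips with 20 to 120 N. Pads are 22 mm wide; open, the fingers measure 114 mm over their backs; the gripper's body (76 mm by 85 mm) begins 54 mm behind the grasp point. The pads swing forward as they close: fully open they stand 13 mm farther back than shut.
Start: joints at [0.991, 0.053, 1.613, -0, 1.476, -0.119], TCP at [0.278, 0.56, 0.253] pointing down, gripper open.
Joint ranges: [-3.01, 3.01], [-1.01, 2.22], [0.06, 2.58], [-1.02, 4.17], [0.09, 2.62], [-3.14, 3.14]. Speed limits (rad/s): [2.57, 2.57, 3.14, 3.14, 3.14, 3.14].

INTERFACE

Orientations are given as a unit quaternion [w, x, y, z].
In Python, from plant import manip gives the robot as it stands.
- The arm moves only by the shell command python3 -m crank 'ROWS'. ROWS is JSON, a list of rows, each an object of numbers: "tx", "ty", "tz": the shift along the tool's x, y, z in cm; "wx", "wy", "wz": the turn, a rotation vector about the tool's x, y, z in degrees; "jaw": the opening, from -1 (shut) to 1 (fully open), so that 0 is half open. In form: [{"tx": .., "ty": .., "tz": .., "wx": .., "wy": .., "wz": .., "jaw": ..}, ...]. A call has 1 to 8 rows; each row is the pose to reach, as a shift and turn from the pose commanded when the call began, along the tool's axes at that moment; what a row does not reach only later rows make up. A row lasts 1/12 s, in which the tool goes at most 41.7 mm and 7.16 degrees, less where a joint would pass 70% of its speed; a pose out of reach is approached as far as the arm can. A call with a gripper value outside its range is refused whole. The fingers move at their own pace and stop on an object; the grip force is fixed at half the most. Time passes only in rows, so rows that repeat a pose let the fingers close. It gives the time, the measured TCP pose, the force and the opening at its end, in the units of the state.
- manip.state(): the state, without advancing time (a new reading comes with each control period).
- manip.grab_frame(name): name is "scene" or "top" or "wrist"; returns the picture (480x640x3 uint8, blue, green, red); there is no depth.
- manip.camera_model(name): a dict with "camera_matrix" (3x3 intrinsics, pixels), "rvec" (rotation vector, rad) and "tvec" (3), from world to camera coordinates, as OpenCV has them. Camera axes: x right, y down, z forward; pixel columns grow to the right and rows downward; lengths in m; the calibration is good to about 2 mm. A picture is of the moment at which its call begins: read the wrist's pose just before it. camera_model takes no time and is no camera call; for the wrist camera it gives the pose at the moment of the call.
- manip.job_done(): hands the job in, once; it reports no verdict.
Trained networks look in the newest picture that a camera, given by its name, has taken for a name from the list of things; names that differ only in an ending like _2 or _b are one class to them, and where a whole thing is asked for, a point or a joint stands for the part that bears it (a point fixed in the world has none). Each returns a list of dicts, best first, with "p" (0 to 1); they miss things now and then, are a little off and sometimes report something else, mostly with a low value. They report only what shows in the picture. A call takes as long as a camera call. They do not tell look-alikes from the thing itself.
- manip.search_frame(camera, name): "rect" ([left, top, width, height] in pixels, round what is visible of it).
- manip.silhouettes(camera, name): "region" (480x640 bool, what is visible of it) and "rect" ([left, top, width, height] in pixels, round what is visible of it).
- manip.tip_of(camera, name): "centre" ([column, row] in pixels: a listed point, or the origin of a listed thing).
The state is a dict: "time": time; "joint_pos": joint angles; "joint_vel": joint speeds; "joint_efforts": joint torques, N m; "tool_pos": TCP position; "tool_rot": TCP orientation; "contact_force": force on the tool from outside, world axes, zero at the start; "ft_torque": the same for the moment, N m; "gripper_width": opening from 0.0 (shut) to 1.0 (fully open).
Only numpy, scipy, OpenCV 4.12 (cv2) and the standard library are available. Lean on these libraries where they do the work, as an engineer would, in place of code of your own. Each camera call takes 0.05 s, during which the arm holds its last target. There are 200 camera calls.

## Working session

There is one attempt and no reset: what is moved stays moved. The work goes in short steps, Python scripts to look and compute and a shell command to move; the robot and the scene stay as the last step left them, time stands still between calls to the robot, and variables do not carry over. Pictures are saved under pics/ and viewed, about 8 in all and at most 12, crops included, and the job is handed in when it is done.

```bash
ls; mkdir -p pics
cat > h.py <<'E'
import numpy as np, cv2
from scipy.spatial.transform import Rotation as R
from plant import manip
def cam(n):
    m=manip.camera_model(n); K=np.array(m["camera_matrix"],float); Rm=cv2.Rodrigues(np.array(m["rvec"],float))[0]; t=np.array(m["tvec"],float).ravel()
    return K,Rm,t
def ray(n,px):
    K,Rm,t=cam(n); d=Rm.T@np.linalg.inv(K)@np.array([px[0],px[1],1.]); return -Rm.T@t,d
def at_z(n,px,z):
    o,d=ray(n,px); return o+d*(z-o[2])/d[2]
def proj(n,p):
    K,Rm,t=cam(n); q=K@(Rm@np.array(p,float)+t); return q[:2]/q[2]
def tool():
    s=manip.state(); w=s["tool_rot"]; return np.array(s["tool_pos"]),R.from_quat([w[1],w[2],w[3],w[0]]).as_matrix(),s
E
python3 - <<'E'
from h import *
for n in ["scene","top"]:
    f=manip.grab_frame(n); cv2.imwrite(f"pics/{n}0.png",f)
    for k in ["mill","axis_top","pin_hole","pin_head","mould_in","sugar_tin","egg_timer","napkin_ring"]:
        print(n,k,[(np.round(d["centre"]).tolist(),round(d["p"],2)) for d in manip.tip_of(n,k)][:3])
p,M,s=tool(); print(p,M.round(3),s["time"],s["gripper_width"])
E
```

```text
pics
scene mill [([298.0, 218.0], 0.75), ([228.0, 346.0], 0.69), ([150.0, 255.0], 0.69)]
scene axis_top [([136.0, 220.0], 0.97), ([334.0, 241.0], 0.89), ([224.0, 309.0], 0.81)]
scene pin_hole [([344.0, 243.0], 0.97), ([452.0, 203.0], 0.87), ([238.0, 299.0], 0.86)]
scene pin_head [([345.0, 229.0], 0.61)]
scene mould_in [([467.0, 309.0], 0.86)]
scene sugar_tin [([239.0, 255.0], 0.83)]
scene egg_timer [([499.0, 262.0], 0.64)]
scene napkin_ring [([429.0, 356.0], 0.81)]
top mill [([358.0, 174.0], 0.85), ([308.0, 253.0], 0.75), ([238.0, 334.0], 0.59)]
top axis_top [([477.0, 218.0], 0.86), ([362.0, 162.0], 0.82), ([314.0, 249.0], 0.68)]
top pin_hole [([464.0, 234.0], 0.96), ([219.0, 346.0], 0.93), ([359.0, 326.0], 0.83)]
top pin_head [([203.0, 252.0], 0.61), ([298.0, 260.0], 0.35)]
top mould_in [([205.0, 252.0], 0.76)]
top sugar_tin [([392.0, 252.0], 0.83)]
top egg_timer [([174.0, 323.0], 0.71), ([205.0, 254.0], 0.65)]
top napkin_ring [([221.0, 210.0], 0.66), ([311.0, 251.0], 0.39)]
[0.27792536 0.55979684 0.25333703] [[ 0.445  0.896  0.   ]
 [ 0.896 -0.445  0.   ]
 [ 0.     0.    -1.   ]] 0.9 1.0036002169001221
```

View pics/scene0.png

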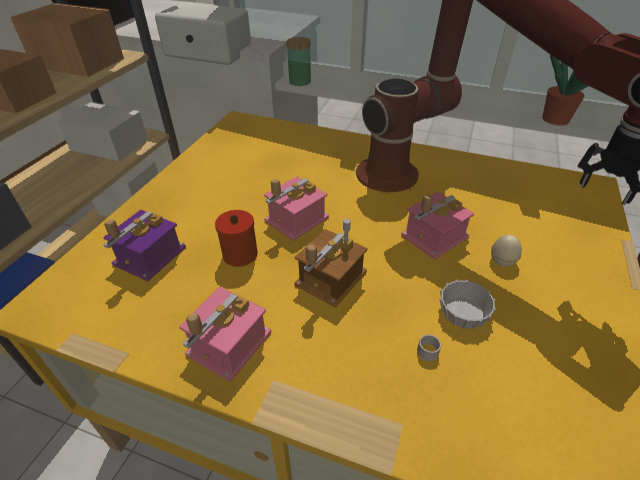

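View pics/top0.png

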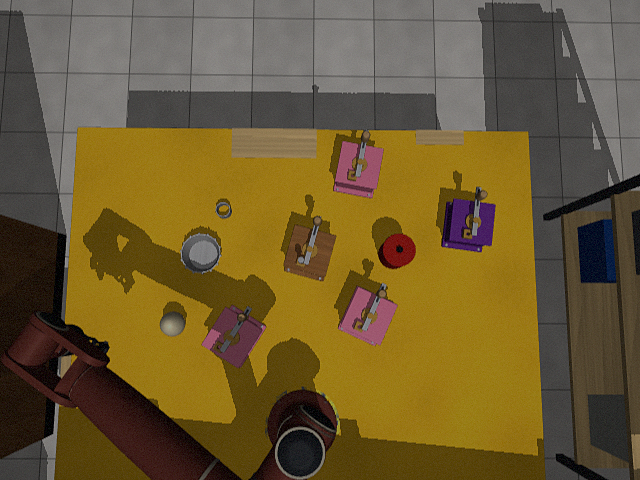

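The scene view shows five mills: pink (297,207), purple (145,242), pink (228,330), maroon (438,222), and the brown wooden one at (332,265). In the top view the brown one is at (311,251). It is the only one with a steel pin, at scene (347,232), so I choose it. The mould is at scene (467,305) / top (201,253). I'll check the choice in one close crop.

Run:
```python
from h import *
a=cv2.imread("pics/scene0.png")[210:310,280:380]; b=cv2.imread("pics/top0.png")[200:300,260:360]
cv2.imwrite("pics/crop0.png",np.hstack([cv2.resize(x,(400,400),interpolation=cv2.INTER_CUBIC) for x in (a,b)]))
print("axis",at_z("scene",(334,241),.128),at_z("top",(314,249),.128))
print("hole",at_z("scene",(344,243),.113))
print("head",at_z("scene",(345,229),.162),at_z("top",(298,260),.162))
print("mould",at_z("scene",(467,309),.005),at_z("top",(205,252),.005))
for n,px,z in [("sugar",(392,252),0),("egg",(174,323),0),("ring",(221,210),0)]: print(n,at_z("top",px,z))
print("knobtop scene/top",at_z("scene",(311,249),.176),at_z("top",(317,219),.176))
```

```text
axis [ 0.52632467 -0.01684344  0.128     ] [ 0.53120794 -0.03311897  0.128     ]
hole [0.50920904 0.00374019 0.113     ]
head [0.51241189 0.00567021 0.162     ] [0.4946244  0.01308088 0.162     ]
mould [0.52036829 0.32608563 0.005     ] [0.53436419 0.31494315 0.005     ]
sugar [ 0.53910625 -0.28560819  0.        ]
egg [0.30909061 0.40582173 0.        ]
ring [0.67250232 0.26883686 0.        ]
knobtop scene/top [ 0.61881363 -0.04017507  0.176     ] [ 0.61278971 -0.04101848  0.176     ]
```

View pics/crop0.png

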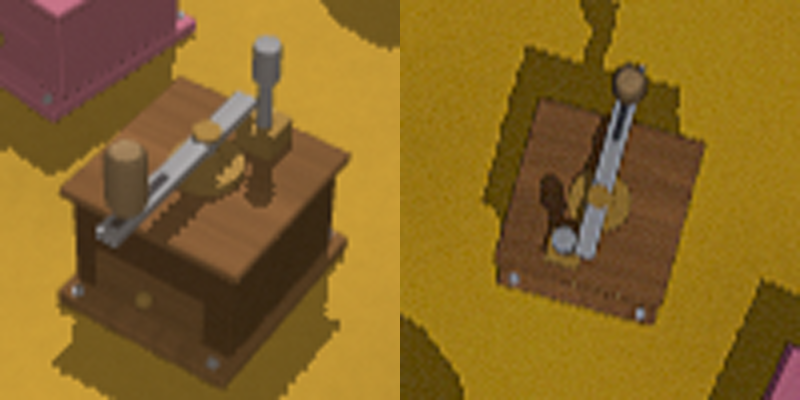

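The crop confirms the brown wooden mill with the pin in its boss beside the crank tail. In full-image pixels, top view: axis (310,249), pin head (301,259.5), knob (317.5,220.5). Scene view: pin head (347,225), knob (311.5,247.5).

```bash
cat >> h.py <<'E'
def rows(target,yaw=None):
    p,M,s=tool(); d=M.T@(np.array(target)-p)*100
    w=0
    if yaw is not None:
        w=-np.degrees((yaw-np.arctan2(M[1,0],M[0,0])+np.pi/2)%np.pi-np.pi/2)
    return "tx,ty,tz cm",d.round(2),"wz",round(w,1)
E
python3 - <<'E'
from h import *
ax=[at_z("scene",(331.75,242.5),.131),at_z("top",(310,248.75),.131)]
pn=[at_z("scene",(346.75,225),.162),at_z("top",(300.75,259.5),.176)]
kn=[at_z("scene",(311.5,247.5),.176),at_z("top",(317.5,220.5),.176)]
for v in (ax,pn,kn): print(np.round(v,4).tolist())
a,k=np.mean(ax,0),np.mean(kn,0); u=(k-a)[:2]; print("r",np.hypot(*u),"yaw",np.degrees(np.arctan2(u[1],u[0])))
print(rows([.51,-.0,.30],np.radians(75)))
print(cam("wrist")[0], -cam("wrist")[1].T@cam("wrist")[2]-tool()[0], cam("wrist")[1]@tool()[1])
E
```

```text
[[0.5364, -0.0192, 0.131], [0.5315, -0.0213, 0.131]]
[[0.4969, 0.0051, 0.162], [0.4947, 0.0048, 0.176]]
[[0.6139, -0.0409, 0.176], [0.6084, -0.0425, 0.176]]
r 0.08011929441639333 yaw -15.536451663990315
('tx,ty,tz cm', array([-39.82,  45.68,  -4.67]), 'wz', np.float64(-11.4))
[[391.86049317   0.         320.31779395]
 [  0.         391.86049317 239.74378604]
 [  0.           0.           1.        ]] [-0.06444248  0.03036203  0.12088194] [[ 9.99999877e-01  9.46618550e-05 -4.87832860e-04]
 [-2.26835138e-04  9.60400301e-01 -2.78623780e-01]
 [ 4.42139781e-04  2.78623857e-01  9.60400204e-01]]
```

```bash
python3 -m crank '[{"tx":-4,"ty":4.6,"tz":-4.7},{"tx":-6,"ty":7,"tz":-4.7,"wz":-5},{"tx":-8.5,"ty":9.7,"tz":-4.7,"wz":-11.4},{"tx":-11,"ty":12.6,"tz":-4.7,"wz":-11.4},{"tx":-13.5,"ty":15.5,"tz":-4.7,"wz":-11.4},{"tx":-16,"ty":18.4,"tz":-4.7,"wz":-11.4},{"tx":-18.5,"ty":21.2,"tz":-4.7,"wz":-11.4},{"tx":-20,"ty":23,"tz":-4.7,"wz":-11.4}]'
python3 - <<'E'
from h import *
print(rows([.51,0,.30],np.radians(75)), tool()[2]["time"])
E
```

```text
('tx,ty,tz cm', array([-39.82,  45.68,  -4.67]), 'wz', np.float64(-11.4)) 0.9schema error: expected keys tx, ty, tz, wx, wy, wz, jaw
```

```bash
python3 -m crank '[{"tx":-3,"ty":3,"tz":-4,"wx":0,"wy":0,"wz":-5,"jaw":1},{"tx":-20,"ty":23,"tz":-4.7,"wx":0,"wy":0,"wz":-11.4,"jaw":1},{"tx":-20,"ty":23,"tz":-4.7,"wx":0,"wy":0,"wz":-11.4,"jaw":1},{"tx":-20,"ty":23,"tz":-4.7,"wx":0,"wy":0,"wz":-11.4,"jaw":1},{"tx":-20,"ty":23,"tz":-4.7,"wx":0,"wy":0,"wz":-11.4,"jaw":1},{"tx":-20,"ty":23,"tz":-4.7,"wx":0,"wy":0,"wz":-11.4,"jaw":1},{"tx":-20,"ty":23,"tz":-4.7,"wx":0,"wy":0,"wz":-11.4,"jaw":1},{"tx":-20,"ty":23,"tz":-4.7,"wx":0,"wy":0,"wz":-11.4,"jaw":1}]'
python3 - <<'E'
from h import *
print(rows([.51,0,.30],np.radians(75)), tool()[2]["time"])
E
```

```text
time: 1.57
tool_pos: [0.3959, 0.2755, 0.3009]
tool_rot: [0.001, 0.794, 0.608, 0.0]
contact_force: [-0.2, 0.2, 0.1]
gripper_width: 1.0
('tx,ty,tz cm', array([-23.62,  18.2 ,   0.12]), 'wz', np.float64(-0.1)) 1.5667
```

```bash
python3 -m crank '[{"tx":-23.6,"ty":18.2,"tz":0,"wx":0,"wy":0,"wz":0,"jaw":1},{"tx":-23.6,"ty":18.2,"tz":0,"wx":0,"wy":0,"wz":0,"jaw":1},{"tx":-23.6,"ty":18.2,"tz":0,"wx":0,"wy":0,"wz":0,"jaw":1},{"tx":-23.6,"ty":18.2,"tz":0,"wx":0,"wy":0,"wz":0,"jaw":1},{"tx":-23.6,"ty":18.2,"tz":0,"wx":0,"wy":0,"wz":0,"jaw":1},{"tx":-23.6,"ty":18.2,"tz":0,"wx":0,"wy":0,"wz":0,"jaw":1},{"tx":-23.6,"ty":18.2,"tz":0,"wx":0,"wy":0,"wz":0,"jaw":1},{"tx":-23.6,"ty":18.2,"tz":0,"wx":0,"wy":0,"wz":0,"jaw":1}]'
python3 - <<'E'
from h import *
f=manip.grab_frame("wrist"); cv2.imwrite("pics/w1.png",f)
for k in ["axis_top","pin_hole","pin_head","mill"]:
    print(k,[(np.round(d["centre"],1).tolist(),round(d["p"],2)) for d in manip.tip_of("wrist",k)][:3])
print(rows([.51,0,.30],np.radians(75)), tool()[2]["time"], tool()[2]["contact_force"])
E
```

```text
time: 2.23
tool_pos: [0.511, -0.0018, 0.3003]
tool_rot: [0.001, 0.795, 0.606, -0.0]
contact_force: [-0.1, 0.8, -0.1]
gripper_width: 0.999
axis_top [([303.5, 255.6], 0.66)]
pin_hole [([323.3, 191.3], 0.98)]
pin_head [([320.2, 210.0], 0.85), ([82.3, 274.3], 0.68)]
mill [([82.0, 79.0], 0.93), ([312.6, 215.6], 0.65), ([256.9, 438.4], 0.56)]
('tx,ty,tz cm', array([-0.42,  0.18,  0.03]), 'wz', np.float64(0.1)) 2.4833 [-0.55792211 -0.13012244 -0.59153727]
```

View pics/w1.png

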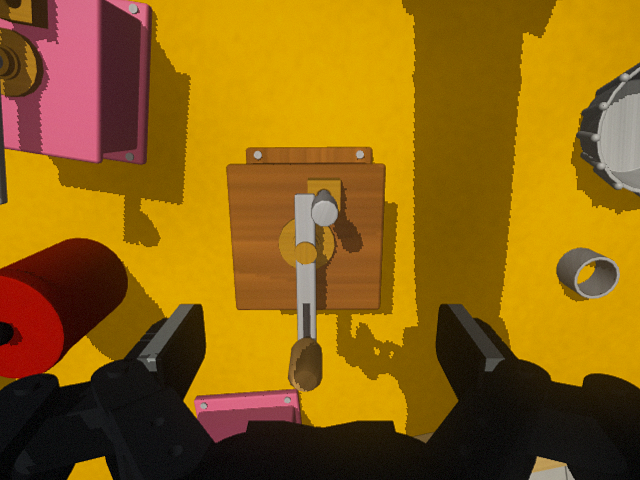

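The wrist view shows the brown mill below. The pin head's top face is at about (325,213), the axis nut at (305,253) and the knob at (304,345–385). The lid corners are (227,165), (386,164), (381,308) and (236,310).

Run:
```python
from h import *
c=[at_z("wrist",q,.096) for q in [(227,165),(386,164),(381,308),(236,310)]]
print("lid",np.mean(c,0),[round(float(np.linalg.norm(c[i]-c[i-1])),4) for i in range(4)], [np.degrees(np.arctan2(*(c[i]-c[j])[[1,0]])).round(1) for i,j in ((3,0),(2,1))])
print("axis",at_z("wrist",(305,253),.133),at_z("wrist",(303.5,255.6),.128))
for q,z in [((325,213),.176),((320.2,210),.162),((323.3,191.3),.113)]: print("pin",at_z("wrist",q,z))
print("knob",at_z("wrist",(305,382),.176),at_z("wrist",(304,367),.154))
reg=manip.tip_of("wrist","crank"); print([d["centre"] for d in reg])
p=at_z("wrist",(320.2,210),.162); print(rows([p[0],p[1],.165]))
```

```text
lid [ 0.52901306 -0.01333145  0.096     ] [0.1304, 0.1302, 0.1292, 0.1321] [np.float64(-15.1), np.float64(-14.3)]
axis [ 0.52800417 -0.01390318  0.133     ] [ 0.53130332 -0.01623942  0.128     ]
pin [0.4922704  0.01094544 0.176     ]
pin [0.49242757 0.00773672 0.162     ]
pin [0.48842693 0.01136599 0.113     ]
knob [ 0.61002949 -0.03509169  0.176     ] [ 0.61190525 -0.03726641  0.154     ]Traceback (most recent call last):
  File "<stdin>", line 7, in <module>
ValueError: it knows: axis_top, egg_timer, mill, mould, mould_in, napkin_ring, pin, pin_head, pin_hole, pin_mid, sugar_tin
```

Run:
```python
from h import *
print(rows([.492,.0098,.165]))
```

```text
('tx,ty,tz cm', array([ 0.06, -1.81, 13.53]), 'wz', 0)
```

```bash
python3 -m crank '[{"tx":0.1,"ty":-1.8,"tz":3,"wx":0,"wy":0,"wz":0,"jaw":0},{"tx":0.1,"ty":-1.8,"tz":6,"wx":0,"wy":0,"wz":0,"jaw":0},{"tx":0.1,"ty":-1.8,"tz":8,"wx":0,"wy":0,"wz":0,"jaw":0},{"tx":0.1,"ty":-1.8,"tz":8,"wx":0,"wy":0,"wz":0,"jaw":0}]'
python3 - <<'E'
from h import *
f=manip.grab_frame("wrist"); cv2.imwrite("pics/w2.png",f)
for k in ["pin_head","pin_hole","axis_top"]:
    print(k,[(np.round(d["centre"],1).tolist(),round(d["p"],2)) for d in manip.tip_of("wrist",k)][:2])
print(rows([.492,.0098,.165]),tool()[2]["gripper_width"])
E
```

```text
time: 2.82
tool_pos: [0.4891, 0.0111, 0.215]
tool_rot: [-0.003, 0.792, 0.61, -0.003]
contact_force: [-0.4, -0.5, -0.6]
gripper_width: 0.5
pin_head [([308.1, 295.4], 0.96)]
pin_hole [([313.4, 262.7], 0.8), ([288.4, 339.2], 0.36)]
axis_top [([287.1, 337.4], 0.73)]
('tx,ty,tz cm', array([-0.02, -0.17,  5.76]), 'wz', 0) 0.49864971627638704
```

View pics/w2.png

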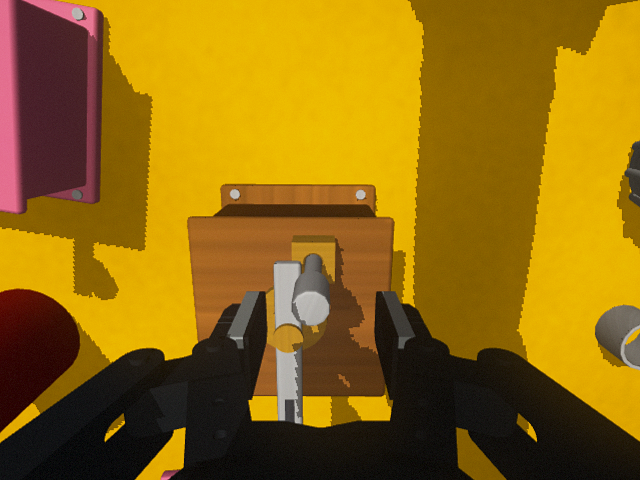

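The pin head's top face is at about (312,307), between the fingers and slightly left of mid (320).

Run:
```python
from h import *
a=at_z("wrist",(312,307),.176);b=at_z("wrist",(308.1,295.4),.162);print(a,b,at_z("wrist",(288,338),.133),cam("wrist")[1]@tool()[1])
p=(a+b)/2; print(tool()[0],rows([p[0],p[1],.165]))
```

```text
[0.50195502 0.00203099 0.176     ] [ 5.01820183e-01 -2.49260703e-04  1.62000000e-01] [ 0.53814764 -0.02373981  0.133     ] [[ 9.99999949e-01  9.18832872e-05 -3.06732600e-04]
 [-1.73726503e-04  9.60380877e-01 -2.78690762e-01]
 [ 2.68973100e-04  2.78690801e-01  9.60380844e-01]]
[0.49353148 0.00957429 0.22257109] ('tx,ty,tz cm', array([-0.63,  1.01,  5.76]), 'wz', 0)
```

The arm was still settling when I took those pictures, so camera pose and image didn't match. I'll look again now that it is at rest.

Run:
```python
from h import *
print(tool()[0])
f=manip.grab_frame("wrist"); cv2.imwrite("pics/w3.png",f)
for k,z in [("pin_head",.162),("pin_hole",.113),("axis_top",.128)]:
    for d in manip.tip_of("wrist",k)[:2]: print(k,np.round(d["centre"],1),round(d["p"],2),at_z("wrist",d["centre"],z))
print(tool()[0])
g=cv2.resize(f[200:440,210:410],None,fx=2.4,fy=2.4,interpolation=cv2.INTER_CUBIC); cv2.imwrite("pics/w3c.png",g)
```

```text
[0.49353148 0.00957429 0.22257109]
pin_head [309.9 280.2] 0.97 [0.4943996  0.00236111 0.162     ]
pin_hole [313.9 248.1] 0.73 [0.49331501 0.00379853 0.113     ]
axis_top [289.8 321.6] 0.68 [ 0.5298648  -0.02127821  0.128     ]
[0.49342885 0.00896103 0.22203248]
```

View pics/w3c.png

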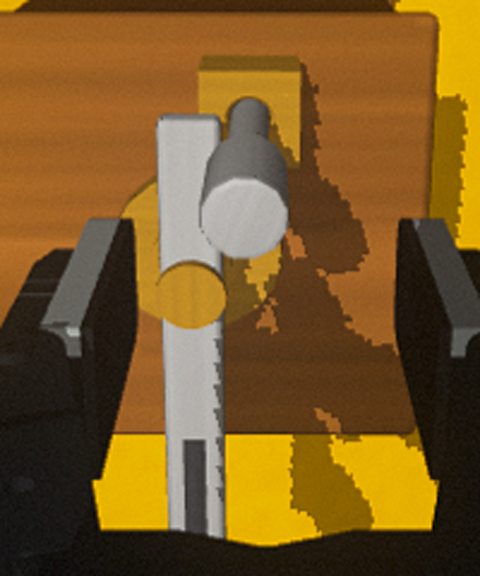

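The pin head's top face is at full-image (311.7,290.4), the nut at (289.6,323), and the arm's centreline runs from (288.8,251) to (291.2,383).

Run:
```python
from h import *
a=at_z("wrist",(311.7,290.4),.176);print(a,"nut",at_z("wrist",(289.6,322.9),.135))
t,q=at_z("wrist",(288.75,252),.128),at_z("wrist",(291.2,383),.128);print(t,q,np.degrees(np.arctan2(*(q-t)[[1,0]])))
print(tool()[0],rows([.4945,.0035,.165]))
```

```text
[0.49342129 0.00355814 0.176     ] nut [ 0.52718976 -0.02008127  0.135     ]
[ 0.48695055 -0.00939662  0.128     ] [ 0.57195778 -0.03261806  0.128     ] -15.278729979776527
[0.49342885 0.00896103 0.22203248] ('tx,ty,tz cm', array([-0.5 ,  0.23,  5.7 ]), 'wz', 0)
```

```bash
python3 -m crank '[{"tx":-0.5,"ty":0.2,"tz":2,"wx":0,"wy":0,"wz":0,"jaw":0},{"tx":-0.5,"ty":0.2,"tz":4,"wx":0,"wy":0,"wz":0,"jaw":-0.2},{"tx":-0.5,"ty":0.2,"tz":5.6,"wx":0,"wy":0,"wz":0,"jaw":-0.3},{"tx":-0.5,"ty":0.2,"tz":5.6,"wx":0,"wy":0,"wz":0,"jaw":-0.4},{"tx":-0.5,"ty":0.2,"tz":5.6,"wx":0,"wy":0,"wz":0,"jaw":-0.45},{"tx":-0.5,"ty":0.2,"tz":5.6,"wx":0,"wy":0,"wz":0,"jaw":-1},{"tx":-0.5,"ty":0.2,"tz":5.6,"wx":0,"wy":0,"wz":0,"jaw":-1},{"tx":-0.5,"ty":0.2,"tz":5.6,"wx":0,"wy":0,"wz":0,"jaw":-1}]'
```

```text
time: 3.88
tool_pos: [0.4939, 0.0037, 0.1657]
tool_rot: [0.001, 0.793, 0.609, 0.001]
contact_force: [-0.1, 0.4, 0.9]
gripper_width: 0.189
```

```bash
python3 -m crank '[{"tx":0,"ty":0,"tz":0,"wx":0,"wy":0,"wz":0,"jaw":-1},{"tx":0,"ty":0,"tz":-0.7,"wx":0,"wy":0,"wz":0,"jaw":-1},{"tx":0,"ty":0,"tz":-1.6,"wx":0,"wy":0,"wz":0,"jaw":-1},{"tx":0,"ty":0,"tz":-2.8,"wx":0,"wy":0,"wz":0,"jaw":-1},{"tx":0,"ty":0,"tz":-4.2,"wx":0,"wy":0,"wz":0,"jaw":-1},{"tx":0,"ty":0,"tz":-5.5,"wx":0,"wy":0,"wz":0,"jaw":-1},{"tx":0,"ty":0,"tz":-6.5,"wx":0,"wy":0,"wz":0,"jaw":-1},{"tx":0,"ty":0,"tz":-6.5,"wx":0,"wy":0,"wz":0,"jaw":-1}]'
python3 - <<'E'
from h import *
f=manip.grab_frame("scene"); cv2.imwrite("pics/s2.png",cv2.resize(f[160:360,250:540],None,fx=2.5,fy=2.5))
for k,z in [("mould_in",.005),("mould",0)]:
    for d in manip.tip_of("scene",k)[:2]: print(k,np.round(d["centre"],1),round(d["p"],2),at_z("scene",d["centre"],z))
f=manip.grab_frame("top")
for k,z in [("mould_in",.005),("mould",0)]:
    for d in manip.tip_of("top",k)[:2]: print(k,np.round(d["centre"],1),round(d["p"],2),at_z("top",d["centre"],z))
for c in ("scene","top"):
    for d in manip.silhouettes(c,"mould")[:1]: print(c,d["rect"],d["p"])
print(tool()[0],rows([.528,.318,.23]))
E
```

```text
time: 4.55
tool_pos: [0.4948, 0.0032, 0.2333]
tool_rot: [0.002, 0.793, 0.609, 0.002]
contact_force: [0.5, 0.4, 0.1]
gripper_width: 0.195
mould_in [467.4 307.6] 0.74 [0.51560154 0.32653472 0.005     ]
mould_in [345.3 242.5] 0.7 [ 0.39323488 -0.02629005  0.005     ]
mould [460.2 311.4] 0.9 [0.52912829 0.31187946 0.        ]
mould_in [204.4 248.6] 0.61 [0.5453107 0.3172222 0.005    ]
mould [202.1 252.1] 0.67 [0.53456026 0.32526349 0.        ]
scene [438.4, 278.9, 59.5, 48.2] 0.96
top [181.7, 231.6, 40.0, 40.5] 0.83
[0.49275589 0.00365305 0.22838131] ('tx,ty,tz cm', array([31.28, -4.73, -0.16]), 'wz', 0)
```

View pics/s2.png

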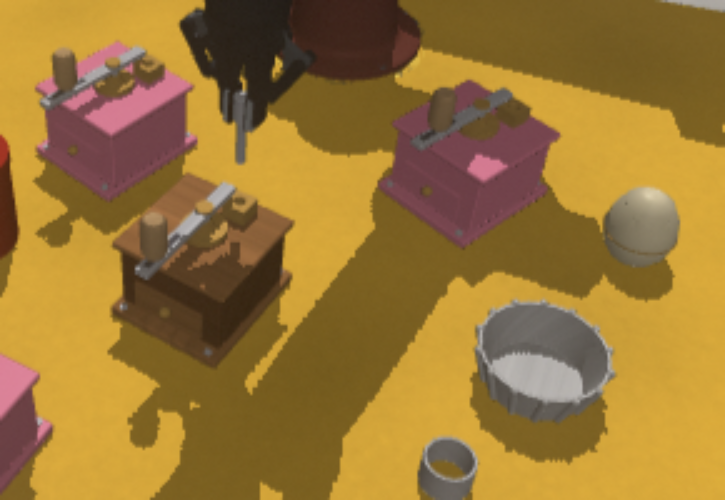

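The pin is clear of the hole and held upright. The mould's rim centre is at about (467.6,297) in the scene view and (201.7,252) in the top view.

```bash
python3 - <<'E'
from h import *
a,b=at_z("scene",(467.6,297),.046),at_z("top",(201.7,251.9),.046); print(a,b)
p=(a+b)/2; print(rows([p[0],p[1],.23]))
E
python3 -m crank '[{"tx":0.5,"ty":0,"tz":-0.5,"wx":0,"wy":0,"wz":0,"jaw":-1},{"tx":3,"ty":-0.5,"tz":-0.5,"wx":0,"wy":0,"wz":0,"jaw":-1},{"tx":6.5,"ty":-1,"tz":0,"wx":0,"wy":0,"wz":0,"jaw":-1},{"tx":10,"ty":-1.5,"tz":0,"wx":0,"wy":0,"wz":0,"jaw":-1},{"tx":13.5,"ty":-2,"tz":0,"wx":0,"wy":0,"wz":0,"jaw":-1},{"tx":17,"ty":-2.6,"tz":0,"wx":0,"wy":0,"wz":0,"jaw":-1},{"tx":20,"ty":-3,"tz":0,"wx":0,"wy":0,"wz":0,"jaw":-1},{"tx":23,"ty":-3.5,"tz":0,"wx":0,"wy":0,"wz":0,"jaw":-1}]'
python3 - <<'E'
from h import *
for i in range(4): manip.grab_frame("wrist")
print(tool()[0],tool()[2]["gripper_width"])
for k,z in [("mould_in",.005),("mould",0)]:
    for d in manip.tip_of("wrist",k)[:2]: print(k,np.round(d["centre"],1),round(d["p"],2),at_z("wrist",d["centre"],z))
E
```

```text
[0.5195997  0.31853602 0.046     ] [0.52982481 0.31652337 0.046     ]
('tx,ty,tz cm', array([31.14, -5.04, -0.16]), 'wz', 0)
time: 5.62
tool_pos: [0.5189, 0.237, 0.2295]
tool_rot: [-0.0, 0.793, 0.609, 0.0]
contact_force: [0.5, -0.5, 0.1]
gripper_width: 0.192
[0.51873338 0.23570985 0.22924418] 0.18985887651358457
mould [412.4 195.3] 0.96 [0.52884724 0.31622999 0.        ]
```

Run:
```python
from h import *
print(rows([.527,.317,.080]))
```

```text
('tx,ty,tz cm', array([ 8.2 , -1.35, 14.92]), 'wz', 0)
```

```bash
python3 -m crank '[{"tx":3,"ty":-0.5,"tz":0,"wx":0,"wy":0,"wz":0,"jaw":-1},{"tx":6,"ty":-1,"tz":0.5,"wx":0,"wy":0,"wz":0,"jaw":-1},{"tx":8.2,"ty":-1.35,"tz":2.5,"wx":0,"wy":0,"wz":0,"jaw":-1},{"tx":8.2,"ty":-1.35,"tz":5.5,"wx":0,"wy":0,"wz":0,"jaw":-1},{"tx":8.2,"ty":-1.35,"tz":8.5,"wx":0,"wy":0,"wz":0,"jaw":-1},{"tx":8.2,"ty":-1.35,"tz":11,"wx":0,"wy":0,"wz":0,"jaw":-1},{"tx":8.2,"ty":-1.35,"tz":12.5,"wx":0,"wy":0,"wz":0,"jaw":-1},{"tx":8.2,"ty":-1.35,"tz":12.5,"wx":0,"wy":0,"wz":0,"jaw":-1}]'
python3 - <<'E'
from h import *
for i in range(2): manip.grab_frame("wrist")
f=manip.grab_frame("wrist"); cv2.imwrite("pics/w4.png",f)
print(tool()[0],tool()[2]["contact_force"])
E
```

```text
time: 6.58
tool_pos: [0.5245, 0.315, 0.0994]
tool_rot: [-0.001, 0.794, 0.608, -0.004]
contact_force: [-1.2, -0.1, -1.3]
gripper_width: 0.192
[0.528124   0.31707498 0.10574048] [ 0.01856239  0.1081343  -0.15462741]
```

View pics/w4.png

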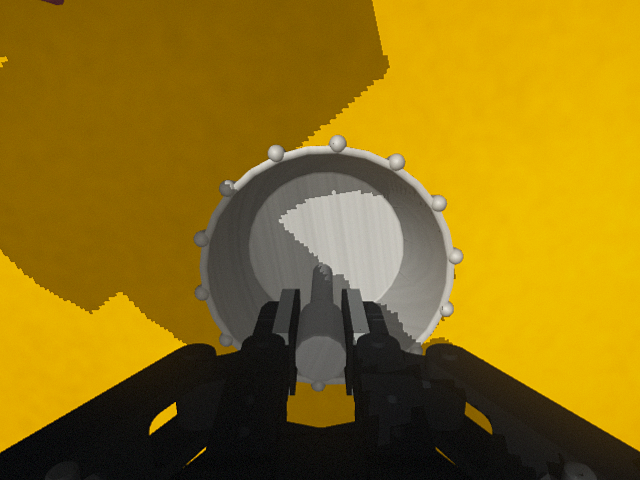

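The pin is over the mould, its foot at (322,268) against the floor's centre at about (326,250). Going down will move the foot further up the image, so it is well centred.

```bash
python3 -m crank '[{"tx":0,"ty":0,"tz":0.8,"wx":0,"wy":0,"wz":0,"jaw":-1},{"tx":0,"ty":0,"tz":1.6,"wx":0,"wy":0,"wz":0,"jaw":-1},{"tx":0,"ty":0,"tz":2.2,"wx":0,"wy":0,"wz":0,"jaw":-1},{"tx":0,"ty":0,"tz":2.6,"wx":0,"wy":0,"wz":0,"jaw":-1},{"tx":0,"ty":0,"tz":2.8,"wx":0,"wy":0,"wz":0,"jaw":-1},{"tx":0,"ty":0,"tz":2.8,"wx":0,"wy":0,"wz":0,"jaw":-1},{"tx":0,"ty":0,"tz":2.8,"wx":0,"wy":0,"wz":0,"jaw":-1},{"tx":0,"ty":0,"tz":2.8,"wx":0,"wy":0,"wz":0,"jaw":-1}]'; python3 -c "
from h import *
print(at_z('wrist',(322,330),.005), rows([.528,.317,.077]))"
```

```text
time: 7.4
tool_pos: [0.5273, 0.3177, 0.0766]
tool_rot: [0.0, 0.793, 0.609, 0.0]
contact_force: [0.2, 0.2, -0.1]
gripper_width: 0.191
[0.56197215 0.30807123 0.005     ] ('tx,ty,tz cm', array([-0.05,  0.08, -0.04]), 'wz', 0)
```

```bash
python3 -m crank '[{"tx":0,"ty":0,"tz":0.2,"wx":0,"wy":0,"wz":0,"jaw":-0.6},{"tx":0,"ty":0,"tz":0.2,"wx":0,"wy":0,"wz":0,"jaw":-0.5},{"tx":0,"ty":0,"tz":0.2,"wx":0,"wy":0,"wz":0,"jaw":-0.3},{"tx":0,"ty":0,"tz":0.2,"wx":0,"wy":0,"wz":0,"jaw":-0.1},{"tx":0,"ty":0,"tz":-2,"wx":0,"wy":0,"wz":0,"jaw":0},{"tx":0,"ty":0,"tz":-5,"wx":0,"wy":0,"wz":0,"jaw":0},{"tx":0,"ty":0,"tz":-9,"wx":0,"wy":0,"wz":0,"jaw":0},{"tx":0,"ty":0,"tz":-13,"wx":0,"wy":0,"wz":0,"jaw":0}]'
python3 - <<'E'
from h import *
for i in range(3): f=manip.grab_frame("wrist")
cv2.imwrite("pics/w5.png",f[100:,100:540])
p,M,s=tool(); print(p,s["contact_force"])
a=np.array([.5285,-.0205]); u=np.array([np.cos(np.radians(-15.2)),np.sin(np.radians(-15.2))]); k=a+.08*u; print("knob",k)
print(rows([k[0]-.02,k[1],.26],np.radians(74.8)))
E
```

```text
time: 8.07
tool_pos: [0.5263, 0.3171, 0.2067]
tool_rot: [-0.0, 0.793, 0.609, -0.001]
contact_force: [0.4, 0.3, 0.3]
gripper_width: 0.501
[0.52968819 0.31868933 0.21227427] [-1.21270498  0.15631319 -0.12257134]
knob [ 0.60570132 -0.04147513]
('tx,ty,tz cm', array([-33.31,  14.77,  -4.87]), 'wz', np.float64(0.2))
```

View pics/w5.png

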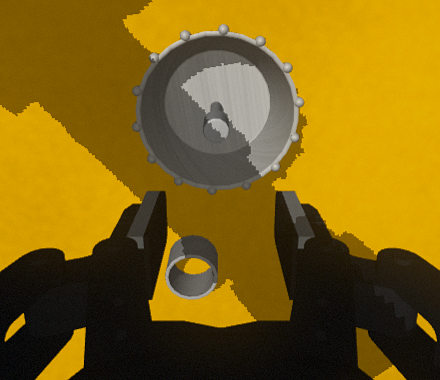

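The pin stands upright in the mould near its centre, at crop (216,125). Next is the knob.

```bash
python3 -m crank '[{"tx":-2,"ty":0.8,"tz":-3,"wx":0,"wy":0,"wz":0,"jaw":0},{"tx":-5.5,"ty":2.4,"tz":-4.9,"wx":0,"wy":0,"wz":0,"jaw":0},{"tx":-9,"ty":4,"tz":-4.9,"wx":0,"wy":0,"wz":0,"jaw":0},{"tx":-12.5,"ty":5.5,"tz":-4.9,"wx":0,"wy":0,"wz":0,"jaw":0},{"tx":-16,"ty":7.1,"tz":-4.9,"wx":0,"wy":0,"wz":0,"jaw":0},{"tx":-19.5,"ty":8.6,"tz":-4.9,"wx":0,"wy":0,"wz":0,"jaw":0},{"tx":-23,"ty":10.2,"tz":-4.9,"wx":0,"wy":0,"wz":0,"jaw":0},{"tx":-26,"ty":11.5,"tz":-4.9,"wx":0,"wy":0,"wz":0,"jaw":0}]'
python3 -m crank '[{"tx":-3,"ty":1.3,"tz":0,"wx":0,"wy":0,"wz":0,"jaw":0},{"tx":-5.5,"ty":2.4,"tz":0,"wx":0,"wy":0,"wz":0,"jaw":0},{"tx":-7.3,"ty":3.3,"tz":0,"wx":0,"wy":0,"wz":0,"jaw":0},{"tx":-7.3,"ty":3.3,"tz":0,"wx":0,"wy":0,"wz":0,"jaw":0}]'
python3 - <<'E'
from h import *
for i in range(5): f=manip.grab_frame("wrist")
cv2.imwrite("pics/w6.png",f)
p,M,s=tool(); print(p,M.round(3),s["time"])
E
```

```text
time: 8.88
tool_pos: [0.5703, 0.0343, 0.2536]
tool_rot: [-0.001, 0.794, 0.608, -0.001]
contact_force: [-0.2, -0.1, 0.1]
gripper_width: 0.503
time: 9.22
tool_pos: [0.5836, -0.0458, 0.2534]
tool_rot: [-0.0, 0.795, 0.607, -0.001]
contact_force: [0.4, -0.7, -0.6]
gripper_width: 0.499
[ 0.58351024 -0.04128601  0.25461352] [[ 0.258  0.966 -0.001]
 [ 0.966 -0.258  0.001]
 [ 0.    -0.001 -1.   ]] 9.4667
```

View pics/w6.png

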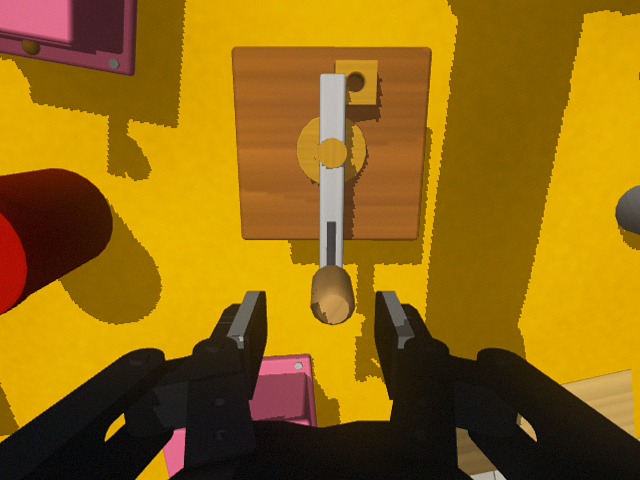

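The knob's top face is at about (333,304), the nut at (332,152) and the lid corners at (232,47), (432,47), (417,240), (242,240).

Run:
```python
from h import *
c=[at_z("wrist",q,.096) for q in [(232,47),(432,47),(417.5,239.5),(242,239.5)]]
print("lid",np.mean(c,0),[round(float(np.linalg.norm(c[i]-c[i-1])),4) for i in range(4)])
k=at_z("wrist",(333,304.5),.176)
f=cv2.imread("pics/w6.png"); reg=manip.silhouettes("wrist","axis_top"); print([(r["rect"],r["p"]) for r in reg][:2])
for n in [at_z("wrist",(332.3,152.5),.135)]: u=(k-n)[:2]; print("nut",n,"knob",k,np.hypot(*u),np.degrees(np.arctan2(u[1],u[0])))
t=at_z("wrist",(332.5,74),.128);print("tail end",t, np.linalg.norm((k-t)[:2])-.046)
print(rows([k[0],k[1],.163]))
```

```text
lid [ 0.53109272 -0.0209704   0.096     ] [0.1303, 0.1301, 0.1303, 0.1303]
[([310.8, 73.1, 41.4, 253.3], 0.83), ([0.0, 165.6, 115.9, 146.6], 0.44)]
nut [ 0.53075621 -0.02094843  0.135     ] knob [ 0.60806672 -0.0418046   0.176     ] 0.0800743145367753 -15.097374009590562
tail end [ 0.48765177 -0.00951824  0.128     ] 0.07866824100684375
('tx,ty,tz cm', array([0.57, 2.39, 9.18]), 'wz', 0)
```

```bash
python3 -m crank '[{"tx":0.3,"ty":2.4,"tz":1,"wx":0,"wy":0,"wz":0,"jaw":0},{"tx":0.6,"ty":2.4,"tz":3.5,"wx":0,"wy":0,"wz":0,"jaw":0},{"tx":0.6,"ty":2.4,"tz":6,"wx":0,"wy":0,"wz":0,"jaw":0},{"tx":0.6,"ty":2.4,"tz":8,"wx":0,"wy":0,"wz":0,"jaw":0},{"tx":0.6,"ty":2.4,"tz":9.2,"wx":0,"wy":0,"wz":0,"jaw":0},{"tx":0.6,"ty":2.4,"tz":9.2,"wx":0,"wy":0,"wz":0,"jaw":-0.15},{"tx":0.6,"ty":2.4,"tz":9.2,"wx":0,"wy":0,"wz":0,"jaw":-0.22},{"tx":0.6,"ty":2.4,"tz":9.2,"wx":0,"wy":0,"wz":0,"jaw":-0.28}]'
python3 - <<'E'
from h import *
for i in range(2): f=manip.grab_frame("wrist")
cv2.imwrite("pics/w7.png",cv2.resize(f[240:460,200:440],None,fx=2.5,fy=2.5))
p,M,s=tool(); print(p,s["contact_force"],s["gripper_width"],rows([.60807,-.0418,.163]))
E
```

```text
time: 10.18
tool_pos: [0.6095, -0.0427, 0.1651]
tool_rot: [0.001, 0.793, 0.609, 0.001]
contact_force: [0.9, -0.5, 0.5]
gripper_width: 0.358
[ 0.60976964 -0.04292383  0.16556783] [-0.15004582  0.21033148  0.26825661] 0.3620257143456057 ('tx,ty,tz cm', array([ 0.06, -0.19,  0.26]), 'wz', 0)
```

View pics/w7.png

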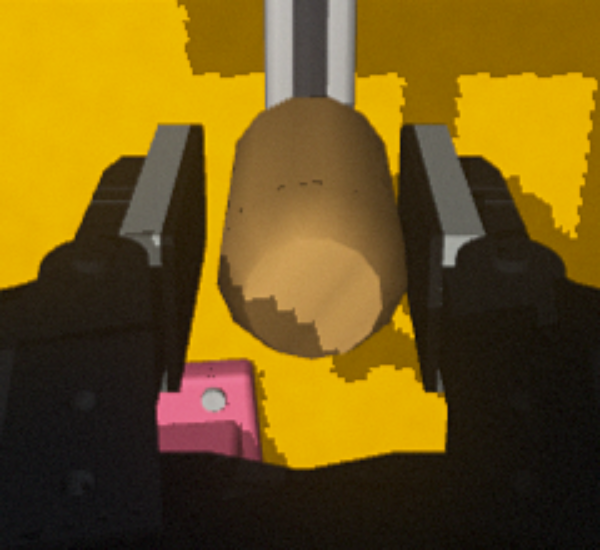

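The knob is between the pads, about 1 mm right of mid. I'll centre it and close slowly.

```bash
python3 -m crank '[{"tx":0.1,"ty":-0.15,"tz":0.2,"wx":0,"wy":0,"wz":0,"jaw":-0.28},{"tx":0.1,"ty":-0.15,"tz":0.2,"wx":0,"wy":0,"wz":0,"jaw":-0.32},{"tx":0.1,"ty":-0.15,"tz":0.2,"wx":0,"wy":0,"wz":0,"jaw":-0.35},{"tx":0.1,"ty":-0.15,"tz":0.2,"wx":0,"wy":0,"wz":0,"jaw":-0.38},{"tx":0.1,"ty":-0.15,"tz":0.2,"wx":0,"wy":0,"wz":0,"jaw":-0.41},{"tx":0.1,"ty":-0.15,"tz":0.2,"wx":0,"wy":0,"wz":0,"jaw":-0.44},{"tx":0.1,"ty":-0.15,"tz":0.2,"wx":0,"wy":0,"wz":0,"jaw":-0.5},{"tx":0.1,"ty":-0.15,"tz":0.2,"wx":0,"wy":0,"wz":0,"jaw":-1}]'
python3 -m crank '[{"tx":0,"ty":0,"tz":0,"wx":0,"wy":0,"wz":0,"jaw":-1},{"tx":0,"ty":0,"tz":0,"wx":0,"wy":0,"wz":0,"jaw":-1}]'
python3 - <<'E'
from h import *
p,M,s=tool(); print(p,s["contact_force"],s["gripper_width"],M.round(4))
E
```

```text
time: 10.95
tool_pos: [0.6077, -0.0414, 0.1619]
tool_rot: [0.0, 0.793, 0.609, 0.0]
contact_force: [0.1, 2.5, 3.3]
gripper_width: 0.281
time: 11.12
tool_pos: [0.6077, -0.0414, 0.1619]
tool_rot: [0.0, 0.793, 0.609, 0.0]
contact_force: [-0.2, 1.8, 5.1]
gripper_width: 0.286
[ 0.60774503 -0.04142867  0.16190939] [-0.22461405  1.83483521  5.13789639] 0.28642693776731126 [[ 2.588e-01  9.659e-01  9.000e-04]
 [ 9.659e-01 -2.588e-01  2.000e-04]
 [ 4.000e-04  8.000e-04 -1.000e+00]]
```

```bash
cat > fit.py <<'E'
import sys,os,json
from h import *
from scipy.optimize import least_squares
p,M,s=tool(); F=np.array(s["contact_force"])
L=json.load(open("log.json")) if os.path.exists("log.json") else [[0.60774,-0.04143,-.22,1.83]]
L.append([p[0],p[1],F[0],F[1]]); json.dump(L,open("log.json","w"))
A=np.array(L); c0=np.array([.5305,-.0209])
rel=A[:,:2]-c0; 
res=lambda q:np.r_[(np.hypot(*(A[:,:2]+q[3]*1e-3*A[:,2:]-q[:2]).T)-q[2])/3e-4,(q[:2]-c0)/1e-3,(q[2]-.0797)/1e-3,(q[3]-.125)/.03]
q=least_squares(res,[*c0,.0797,.125],x_scale=[1e-3,1e-3,1e-3,.1]).x
u=(p[:2]-q[:2]); th=-np.degrees(np.arctan2(u[1],u[0]))-15.1; u/=np.hypot(*u); t=np.array([u[1],-u[0]])
print("c",q.round(4),"theta %.1f"%(th%360),"Frad(out) %.1f Ftan(cw) %.1f Fz %.1f"%(F[:2]@u,F[:2]@t,F[2]),"r now %.4f"%np.hypot(*(p[:2]-q[:2])),"width %.3f t %.2f"%(s["gripper_width"],s["time"]))
E
python3 -m crank '[{"tx":-0.28,"ty":0,"tz":0,"wx":0,"wy":0,"wz":0,"jaw":-1},{"tx":-0.70,"ty":-0.03,"tz":0,"wx":0,"wy":0,"wz":0,"jaw":-1},{"tx":-1.25,"ty":-0.10,"tz":0,"wx":0,"wy":0,"wz":0,"jaw":-1},{"tx":-1.80,"ty":-0.21,"tz":0,"wx":0,"wy":0,"wz":0,"jaw":-1}]'; python3 fit.py
```

```text
time: 11.45
tool_pos: [0.601, -0.0585, 0.1619]
tool_rot: [0.0, 0.793, 0.609, 0.001]
contact_force: [0.2, 2.6, 5.1]
gripper_width: 0.279
c [ 0.5306 -0.0209  0.0797  0.1249] theta 13.0 Frad(out) -1.0 Ftan(cw) -2.4 Fz 5.1 r now 0.0799 width 0.279 t 11.45
```

Run:
```python
import numpy as np
r=7.98
for a in range(13,373,40):
    th=np.radians(a+5*np.arange(1,9)); a0=np.radians(a)
    print(a,' '.join("%.2f,%.2f"%(x,y) for x,y in zip(-r*(np.sin(th)-np.sin(a0)), -r*(np.cos(a0)-np.cos(th)))))
```

```text
13 -0.67,-0.19 -1.32,-0.43 -1.95,-0.73 -2.55,-1.08 -3.12,-1.49 -3.65,-1.94 -4.14,-2.44 -4.58,-2.97
53 -0.39,-0.57 -0.74,-1.18 -1.03,-1.81 -1.26,-2.47 -1.43,-3.14 -1.55,-3.83 -1.60,-4.52 -1.60,-5.22
93 0.07,-0.69 0.19,-1.38 0.38,-2.05 0.62,-2.70 0.92,-3.33 1.28,-3.93 1.68,-4.50 2.13,-5.02
133 0.50,-0.49 1.03,-0.93 1.61,-1.33 2.21,-1.67 2.85,-1.96 3.50,-2.19 4.18,-2.36 4.86,-2.48
173 0.69,-0.05 1.39,-0.05 2.08,0.02 2.77,0.15 3.44,0.33 4.09,0.57 4.72,0.87 5.32,1.23
213 0.57,0.40 1.10,0.86 1.58,1.35 2.03,1.89 2.42,2.46 2.76,3.07 3.05,3.70 3.29,4.36
253 0.17,0.67 0.29,1.36 0.34,2.05 0.34,2.75 0.27,3.44 0.14,4.13 -0.04,4.80 -0.29,5.45
293 -0.30,0.63 -0.65,1.23 -1.06,1.79 -1.51,2.32 -2.01,2.81 -2.54,3.26 -3.12,3.65 -3.72,3.99
333 -0.63,0.29 -1.29,0.52 -1.96,0.70 -2.65,0.81 -3.34,0.86 -4.04,0.86 -4.73,0.79 -5.42,0.67
```

```bash
python3 -m crank '[{"tx":-0.67,"ty":-0.19,"tz":0,"wx":0,"wy":0,"wz":0,"jaw":-1},{"tx":-1.32,"ty":-0.43,"tz":0,"wx":0,"wy":0,"wz":0,"jaw":-1},{"tx":-1.95,"ty":-0.73,"tz":0,"wx":0,"wy":0,"wz":0,"jaw":-1},{"tx":-2.55,"ty":-1.08,"tz":0,"wx":0,"wy":0,"wz":0,"jaw":-1},{"tx":-3.12,"ty":-1.49,"tz":0,"wx":0,"wy":0,"wz":0,"jaw":-1},{"tx":-3.65,"ty":-1.94,"tz":0,"wx":0,"wy":0,"wz":0,"jaw":-1},{"tx":-4.14,"ty":-2.44,"tz":0,"wx":0,"wy":0,"wz":0,"jaw":-1},{"tx":-4.58,"ty":-2.97,"tz":0,"wx":0,"wy":0,"wz":0,"jaw":-1}]'; python3 fit.py
```

```text
time: 12.12
tool_pos: [0.5604, -0.0954, 0.1619]
tool_rot: [0.001, 0.793, 0.609, 0.001]
contact_force: [3.5, 2.8, 5.1]
gripper_width: 0.283
c [ 0.5304 -0.0212  0.0799  0.1251] theta 52.9 Frad(out) -1.3 Ftan(cw) -4.2 Fz 5.1 r now 0.0801 width 0.283 t 12.12
```

Radial force is small, so I continue.

```bash
python3 -m crank '[{"tx":-0.39,"ty":-0.57,"tz":0,"wx":0,"wy":0,"wz":0,"jaw":-1},{"tx":-0.74,"ty":-1.18,"tz":0,"wx":0,"wy":0,"wz":0,"jaw":-1},{"tx":-1.03,"ty":-1.81,"tz":0,"wx":0,"wy":0,"wz":0,"jaw":-1},{"tx":-1.26,"ty":-2.47,"tz":0,"wx":0,"wy":0,"wz":0,"jaw":-1},{"tx":-1.43,"ty":-3.14,"tz":0,"wx":0,"wy":0,"wz":0,"jaw":-1},{"tx":-1.55,"ty":-3.83,"tz":0,"wx":0,"wy":0,"wz":0,"jaw":-1},{"tx":-1.60,"ty":-4.52,"tz":0,"wx":0,"wy":0,"wz":0,"jaw":-1},{"tx":-1.60,"ty":-5.22,"tz":0,"wx":0,"wy":0,"wz":0,"jaw":-1}]'; python3 fit.py
```

```text
time: 12.78
tool_pos: [0.5059, -0.0984, 0.1619]
tool_rot: [0.002, 0.794, 0.609, 0.0]
contact_force: [5.0, -2.6, 3.8]
gripper_width: 0.285
c [ 0.5294 -0.0211  0.0807  0.1187] theta 91.8 Frad(out) 1.0 Ftan(cw) -5.5 Fz 3.8 r now 0.0809 width 0.285 t 12.78
```

```bash
python3 -m crank '[{"tx":0.07,"ty":-0.69,"tz":0,"wx":0,"wy":0,"wz":0,"jaw":-1},{"tx":0.19,"ty":-1.38,"tz":0,"wx":0,"wy":0,"wz":0,"jaw":-1},{"tx":0.38,"ty":-2.05,"tz":0,"wx":0,"wy":0,"wz":0,"jaw":-1},{"tx":0.62,"ty":-2.70,"tz":0,"wx":0,"wy":0,"wz":0,"jaw":-1},{"tx":0.92,"ty":-3.33,"tz":0,"wx":0,"wy":0,"wz":0,"jaw":-1},{"tx":1.28,"ty":-3.93,"tz":0,"wx":0,"wy":0,"wz":0,"jaw":-1},{"tx":1.68,"ty":-4.50,"tz":0,"wx":0,"wy":0,"wz":0,"jaw":-1},{"tx":2.13,"ty":-5.02,"tz":0,"wx":0,"wy":0,"wz":0,"jaw":-1}]'; python3 fit.py
```

```text
time: 13.45
tool_pos: [0.4616, -0.0659, 0.1619]
tool_rot: [0.002, 0.794, 0.608, -0.003]
contact_force: [-2.9, -8.3, 7.6]
gripper_width: 0.287
c [ 0.5287 -0.0203  0.0816  0.1032] theta 130.7 Frad(out) 7.1 Ftan(cw) -5.3 Fz 7.6 r now 0.0811 width 0.287 t 13.45
```

```bash
sed -i 's/(q\[:2\]-c0)\/1e-3,(q\[2\]-.0797)\/1e-3,(q\[3\]-.125)\/.03/(q[:2]-c0)\/4e-3,(q[2]-.0797)\/4e-3,(q[3]-.125)\/.01/' fit.py
cat >> fit.py <<'E'
# commanded pose kept in cmd.json; next rows about the fitted circle
if len(sys.argv)>2:
    C=np.array([float(x) for x in sys.argv[1].split(",")]); th0=float(sys.argv[2]); n=int(sys.argv[3]) if len(sys.argv)>3 else 16
    ex=np.array([.2588,.9659]); ey=np.array([.9659,-.2588]); base=C.copy(); u0=C-q[:2]; e0=np.hypot(*u0)-q[2]
    for k in range(0,n,8):
        out=[]
        for i in range(k+1,k+9):
            b=np.radians(-15.1-th0-5*i); e=e0*max(0,1-i/6)
            g=q[:2]+(q[2]+e)*np.array([np.cos(b),np.sin(b)]); d=(g-base)*100; out.append("%.2f,%.2f"%(d@ex,d@ey))
        base=g; print(th0+5*k,' '.join(out), "cmd after %.5f,%.5f"%tuple(g))
    print("residuals mm",((np.hypot(*(A[:,:2]+q[3]*1e-3*A[:,2:]-q[:2]).T)-q[2])*1e3).round(2))
E
python3 - <<'E'
import json;L=json.load(open('log.json'));json.dump(L,open('log.json','w'))
E
python3 fit.py 0.46298,-0.06320 133 16
```

```text
c [ 0.5284 -0.0195  0.0822  0.1248] theta 130.1 Frad(out) 7.1 Ftan(cw) -5.2 Fz 7.6 r now 0.0813 width 0.287 t 13.45
133.0 0.62,-0.71 1.12,-1.19 1.66,-1.64 2.25,-2.03 2.87,-2.38 3.52,-2.67 4.22,-2.85 4.92,-2.97 cmd after 0.44703,-0.00795
173.0 0.72,-0.06 1.43,-0.05 2.15,0.02 2.85,0.15 3.54,0.35 4.21,0.60 4.86,0.91 5.48,1.27 cmd after 0.47352,0.04165
residuals mm [-0.01  0.03 -0.03 -0.01  0.01  0.01]
```

The fit shows the true circle is about 2.5 mm bigger and shifted (residuals about 0.03 mm). I'm correcting to it.

```bash
python3 -m crank '[{"tx":0.55,"ty":-0.62,"tz":0,"wx":0,"wy":0,"wz":0,"jaw":-1},{"tx":1.10,"ty":-1.17,"tz":0,"wx":0,"wy":0,"wz":0,"jaw":-1},{"tx":1.66,"ty":-1.64,"tz":0,"wx":0,"wy":0,"wz":0,"jaw":-1},{"tx":2.25,"ty":-2.03,"tz":0,"wx":0,"wy":0,"wz":0,"jaw":-1},{"tx":2.87,"ty":-2.38,"tz":0,"wx":0,"wy":0,"wz":0,"jaw":-1},{"tx":3.52,"ty":-2.67,"tz":0,"wx":0,"wy":0,"wz":0,"jaw":-1},{"tx":4.22,"ty":-2.85,"tz":0,"wx":0,"wy":0,"wz":0,"jaw":-1},{"tx":4.92,"ty":-2.97,"tz":0,"wx":0,"wy":0,"wz":0,"jaw":-1}]'; python3 fit.py 0.44703,-0.00795 173 16
```

```text
time: 14.12
tool_pos: [0.4463, -0.0094, 0.1618]
tool_rot: [0.001, 0.794, 0.608, -0.001]
contact_force: [-0.3, -2.3, 6.9]
gripper_width: 0.282
c [ 0.5283 -0.0192  0.0825  0.1265] theta 171.7 Frad(out) 0.0 Ftan(cw) -2.4 Fz 6.9 r now 0.0826 width 0.282 t 14.12
173.0 0.75,-0.07 1.46,-0.06 2.18,-0.00 2.89,0.12 3.58,0.31 4.25,0.56 4.90,0.87 5.52,1.24 cmd after 0.47326,0.04220
213.0 0.58,0.42 1.13,0.89 1.63,1.40 2.09,1.96 2.50,2.55 2.85,3.18 3.15,3.83 3.39,4.51 cmd after 0.52560,0.06324
residuals mm [-0.08  0.03  0.08  0.06 -0.1  -0.1   0.13]
```

```bash
python3 -m crank '[{"tx":0.75,"ty":-0.07,"tz":0,"wx":0,"wy":0,"wz":0,"jaw":-1},{"tx":1.46,"ty":-0.06,"tz":0,"wx":0,"wy":0,"wz":0,"jaw":-1},{"tx":2.18,"ty":0,"tz":0,"wx":0,"wy":0,"wz":0,"jaw":-1},{"tx":2.89,"ty":0.12,"tz":0,"wx":0,"wy":0,"wz":0,"jaw":-1},{"tx":3.58,"ty":0.31,"tz":0,"wx":0,"wy":0,"wz":0,"jaw":-1},{"tx":4.25,"ty":0.56,"tz":0,"wx":0,"wy":0,"wz":0,"jaw":-1},{"tx":4.90,"ty":0.87,"tz":0,"wx":0,"wy":0,"wz":0,"jaw":-1},{"tx":5.52,"ty":1.24,"tz":0,"wx":0,"wy":0,"wz":0,"jaw":-1}]'; python3 fit.py 0.47326,0.04220 213 16
```

```text
time: 14.78
tool_pos: [0.4728, 0.0415, 0.1618]
tool_rot: [0.001, 0.793, 0.609, -0.001]
contact_force: [0.5, 1.4, 8.5]
gripper_width: 0.284
c [ 0.5283 -0.0192  0.0824  0.1265] theta 212.5 Frad(out) 0.7 Ftan(cw) 1.3 Fz 8.5 r now 0.0823 width 0.284 t 14.78
213.0 0.58,0.42 1.13,0.89 1.63,1.40 2.08,1.96 2.49,2.55 2.84,3.18 3.14,3.84 3.38,4.51 cmd after 0.52560,0.06314
253.0 0.18,0.70 0.30,1.41 0.35,2.12 0.34,2.84 0.27,3.56 0.14,4.26 -0.05,4.96 -0.30,5.63 cmd after 0.57919,0.04562
residuals mm [-0.06  0.03  0.06  0.04 -0.09 -0.09  0.17 -0.04]
```

```bash
python3 -m crank '[{"tx":0.58,"ty":0.42,"tz":0,"wx":0,"wy":0,"wz":0,"jaw":-1},{"tx":1.13,"ty":0.89,"tz":0,"wx":0,"wy":0,"wz":0,"jaw":-1},{"tx":1.63,"ty":1.40,"tz":0,"wx":0,"wy":0,"wz":0,"jaw":-1},{"tx":2.08,"ty":1.96,"tz":0,"wx":0,"wy":0,"wz":0,"jaw":-1},{"tx":2.49,"ty":2.55,"tz":0,"wx":0,"wy":0,"wz":0,"jaw":-1},{"tx":2.84,"ty":3.18,"tz":0,"wx":0,"wy":0,"wz":0,"jaw":-1},{"tx":3.14,"ty":3.84,"tz":0,"wx":0,"wy":0,"wz":0,"jaw":-1},{"tx":3.38,"ty":4.51,"tz":0,"wx":0,"wy":0,"wz":0,"jaw":-1}]'; python3 fit.py 0.5256,0.06314 253 16
```

```text
time: 15.45
tool_pos: [0.5258, 0.0626, 0.1618]
tool_rot: [0.001, 0.793, 0.609, 0.0]
contact_force: [1.9, 1.7, 6.1]
gripper_width: 0.284
c [ 0.5283 -0.0193  0.0824  0.1271] theta 253.1 Frad(out) 1.6 Ftan(cw) 1.9 Fz 6.1 r now 0.0820 width 0.284 t 15.45
253.0 0.18,0.69 0.29,1.41 0.34,2.12 0.33,2.84 0.26,3.56 0.12,4.26 -0.07,4.95 -0.32,5.63 cmd after 0.57912,0.04547
293.0 -0.31,0.65 -0.68,1.27 -1.09,1.85 -1.56,2.40 -2.08,2.90 -2.63,3.35 -3.22,3.76 -3.85,4.11 cmd after 0.60890,-0.00236
residuals mm [-0.    0.07  0.03 -0.01 -0.11 -0.11  0.22  0.08 -0.15]
```

```bash
python3 -m crank '[{"tx":0.18,"ty":0.69,"tz":0,"wx":0,"wy":0,"wz":0,"jaw":-1},{"tx":0.29,"ty":1.41,"tz":0,"wx":0,"wy":0,"wz":0,"jaw":-1},{"tx":0.34,"ty":2.12,"tz":0,"wx":0,"wy":0,"wz":0,"jaw":-1},{"tx":0.33,"ty":2.84,"tz":0,"wx":0,"wy":0,"wz":0,"jaw":-1},{"tx":0.26,"ty":3.56,"tz":0,"wx":0,"wy":0,"wz":0,"jaw":-1},{"tx":0.12,"ty":4.26,"tz":0,"wx":0,"wy":0,"wz":0,"jaw":-1},{"tx":-0.07,"ty":4.95,"tz":0,"wx":0,"wy":0,"wz":0,"jaw":-1},{"tx":-0.32,"ty":5.63,"tz":0,"wx":0,"wy":0,"wz":0,"jaw":-1}]'; python3 fit.py 0.57912,0.04547 293 16
```

```text
time: 16.12
tool_pos: [0.5796, 0.0445, 0.1619]
tool_rot: [0.001, 0.793, 0.609, 0.0]
contact_force: [4.1, 2.0, 3.9]
gripper_width: 0.289
c [ 0.5283 -0.0193  0.0824  0.1269] theta 293.7 Frad(out) 4.1 Ftan(cw) 2.0 Fz 3.9 r now 0.0819 width 0.289 t 16.12
293.0 -0.31,0.65 -0.68,1.27 -1.09,1.85 -1.56,2.40 -2.07,2.90 -2.63,3.36 -3.22,3.76 -3.85,4.11 cmd after 0.60891,-0.00235
333.0 -0.65,0.30 -1.33,0.54 -2.03,0.71 -2.74,0.83 -3.45,0.89 -4.17,0.88 -4.89,0.81 -5.59,0.68 cmd after 0.60097,-0.05813
residuals mm [-0.01  0.06  0.03 -0.01 -0.11 -0.11  0.22  0.07 -0.16  0.03]
```

```bash
python3 -m crank '[{"tx":-0.31,"ty":0.65,"tz":0,"wx":0,"wy":0,"wz":0,"jaw":-1},{"tx":-0.68,"ty":1.27,"tz":0,"wx":0,"wy":0,"wz":0,"jaw":-1},{"tx":-1.09,"ty":1.85,"tz":0,"wx":0,"wy":0,"wz":0,"jaw":-1},{"tx":-1.56,"ty":2.40,"tz":0,"wx":0,"wy":0,"wz":0,"jaw":-1},{"tx":-2.07,"ty":2.90,"tz":0,"wx":0,"wy":0,"wz":0,"jaw":-1},{"tx":-2.63,"ty":3.36,"tz":0,"wx":0,"wy":0,"wz":0,"jaw":-1},{"tx":-3.22,"ty":3.76,"tz":0,"wx":0,"wy":0,"wz":0,"jaw":-1},{"tx":-3.85,"ty":4.11,"tz":0,"wx":0,"wy":0,"wz":0,"jaw":-1}]'; python3 fit.py 0.60891,-0.00235 333 16
```

```text
time: 16.78
tool_pos: [0.6088, -0.0038, 0.1619]
tool_rot: [0.001, 0.793, 0.609, -0.0]
contact_force: [2.2, -0.3, 6.0]
gripper_width: 0.288
c [ 0.5283 -0.0193  0.0824  0.1271] theta 334.0 Frad(out) 2.1 Ftan(cw) 0.7 Fz 6.0 r now 0.0820 width 0.288 t 16.78
333.0 -0.66,0.30 -1.33,0.53 -2.03,0.71 -2.74,0.83 -3.45,0.88 -4.17,0.88 -4.89,0.81 -5.59,0.67 cmd after 0.60094,-0.05813
373.0 -0.69,-0.19 -1.36,-0.45 -2.01,-0.76 -2.63,-1.12 -3.22,-1.54 -3.76,-2.01 -4.26,-2.52 -4.72,-3.08 cmd after 0.55901,-0.09576
residuals mm [ 0.01  0.08  0.04 -0.01 -0.11 -0.11  0.21  0.07 -0.15  0.05 -0.08]
```

```bash
python3 -m crank '[{"tx":-0.66,"ty":0.30,"tz":0,"wx":0,"wy":0,"wz":0,"jaw":-1},{"tx":-1.33,"ty":0.53,"tz":0,"wx":0,"wy":0,"wz":0,"jaw":-1},{"tx":-2.03,"ty":0.71,"tz":0,"wx":0,"wy":0,"wz":0,"jaw":-1},{"tx":-2.74,"ty":0.83,"tz":0,"wx":0,"wy":0,"wz":0,"jaw":-1},{"tx":-3.45,"ty":0.88,"tz":0,"wx":0,"wy":0,"wz":0,"jaw":-1},{"tx":-4.17,"ty":0.88,"tz":0,"wx":0,"wy":0,"wz":0,"jaw":-1},{"tx":-4.89,"ty":0.81,"tz":0,"wx":0,"wy":0,"wz":0,"jaw":-1},{"tx":-5.59,"ty":0.67,"tz":0,"wx":0,"wy":0,"wz":0,"jaw":-1}]'; python3 fit.py
python3 -m crank '[{"tx":-0.69,"ty":-0.19,"tz":0,"wx":0,"wy":0,"wz":0,"jaw":-1},{"tx":-1.36,"ty":-0.45,"tz":0,"wx":0,"wy":0,"wz":0,"jaw":-1},{"tx":-2.01,"ty":-0.76,"tz":0,"wx":0,"wy":0,"wz":0,"jaw":-1},{"tx":-2.63,"ty":-1.12,"tz":0,"wx":0,"wy":0,"wz":0,"jaw":-1},{"tx":-3.22,"ty":-1.54,"tz":0,"wx":0,"wy":0,"wz":0,"jaw":-1},{"tx":-3.76,"ty":-2.01,"tz":0,"wx":0,"wy":0,"wz":0,"jaw":-1},{"tx":-4.26,"ty":-2.52,"tz":0,"wx":0,"wy":0,"wz":0,"jaw":-1},{"tx":-4.72,"ty":-3.08,"tz":0,"wx":0,"wy":0,"wz":0,"jaw":-1}]'; python3 fit.py 0.55901,-0.09576 53 16
```

```text
time: 17.45
tool_pos: [0.6003, -0.0592, 0.1619]
tool_rot: [0.0, 0.793, 0.609, -0.0]
contact_force: [2.8, 2.0, 6.3]
gripper_width: 0.286
c [ 0.5283 -0.0194  0.0824  0.127 ] theta 13.8 Frad(out) 1.4 Ftan(cw) -3.1 Fz 6.3 r now 0.0823 width 0.286 t 17.45
time: 18.12
tool_pos: [0.5586, -0.0963, 0.1618]
tool_rot: [0.001, 0.793, 0.609, 0.001]
contact_force: [4.4, 2.4, 5.1]
gripper_width: 0.287
c [ 0.5283 -0.0194  0.0824  0.1274] theta 53.4 Frad(out) -0.6 Ftan(cw) -5.0 Fz 5.1 r now 0.0826 width 0.287 t 18.12
53.0 -0.41,-0.59 -0.76,-1.22 -1.06,-1.87 -1.30,-2.55 -1.48,-3.24 -1.60,-3.95 -1.65,-4.67 -1.64,-5.39 cmd after 0.50272,-0.09769
93.0 0.07,-0.72 0.20,-1.42 0.40,-2.11 0.65,-2.79 0.96,-3.43 1.32,-4.05 1.74,-4.64 2.21,-5.18 cmd after 0.45838,-0.06292
residuals mm [-0.04  0.02 -0.03 -0.06 -0.14 -0.14  0.22  0.1  -0.13  0.05 -0.11  0.08
  0.19]
```

```bash
python3 -m crank '[{"tx":-0.41,"ty":-0.59,"tz":0,"wx":0,"wy":0,"wz":0,"jaw":-1},{"tx":-0.76,"ty":-1.22,"tz":0,"wx":0,"wy":0,"wz":0,"jaw":-1},{"tx":-1.06,"ty":-1.87,"tz":0,"wx":0,"wy":0,"wz":0,"jaw":-1},{"tx":-1.30,"ty":-2.55,"tz":0,"wx":0,"wy":0,"wz":0,"jaw":-1},{"tx":-1.48,"ty":-3.24,"tz":0,"wx":0,"wy":0,"wz":0,"jaw":-1},{"tx":-1.60,"ty":-3.95,"tz":0,"wx":0,"wy":0,"wz":0,"jaw":-1},{"tx":-1.65,"ty":-4.67,"tz":0,"wx":0,"wy":0,"wz":0,"jaw":-1},{"tx":-1.64,"ty":-5.39,"tz":0,"wx":0,"wy":0,"wz":0,"jaw":-1}]'; python3 fit.py
python3 -m crank '[{"tx":0.07,"ty":-0.72,"tz":0,"wx":0,"wy":0,"wz":0,"jaw":-1},{"tx":0.20,"ty":-1.42,"tz":0,"wx":0,"wy":0,"wz":0,"jaw":-1},{"tx":0.40,"ty":-2.11,"tz":0,"wx":0,"wy":0,"wz":0,"jaw":-1},{"tx":0.65,"ty":-2.79,"tz":0,"wx":0,"wy":0,"wz":0,"jaw":-1},{"tx":0.96,"ty":-3.43,"tz":0,"wx":0,"wy":0,"wz":0,"jaw":-1},{"tx":1.32,"ty":-4.05,"tz":0,"wx":0,"wy":0,"wz":0,"jaw":-1},{"tx":1.74,"ty":-4.64,"tz":0,"wx":0,"wy":0,"wz":0,"jaw":-1},{"tx":2.21,"ty":-5.18,"tz":0,"wx":0,"wy":0,"wz":0,"jaw":-1}]'; python3 fit.py 0.45838,-0.06292 133 16
```

```text
time: 18.78
tool_pos: [0.5027, -0.0983, 0.1619]
tool_rot: [0.001, 0.793, 0.609, 0.001]
contact_force: [6.8, 0.8, 3.8]
gripper_width: 0.285
c [ 0.5283 -0.0194  0.0824  0.1284] theta 92.9 Frad(out) -2.9 Ftan(cw) -6.2 Fz 3.8 r now 0.0830 width 0.285 t 18.78
time: 19.45
tool_pos: [0.4584, -0.0642, 0.1619]
tool_rot: [0.002, 0.794, 0.609, 0.0]
contact_force: [5.1, -3.1, 4.6]
gripper_width: 0.289
c [ 0.5283 -0.0194  0.0824  0.1297] theta 132.3 Frad(out) -2.6 Ftan(cw) -5.4 Fz 4.6 r now 0.0830 width 0.289 t 19.45
133.0 0.51,-0.50 1.07,-0.96 1.66,-1.37 2.28,-1.72 2.94,-2.02 3.61,-2.26 4.31,-2.44 5.02,-2.56 cmd after 0.44667,-0.00781
173.0 0.72,-0.06 1.44,-0.05 2.15,0.02 2.86,0.15 3.55,0.35 4.22,0.60 4.87,0.91 5.49,1.28 cmd after 0.47323,0.04192
residuals mm [-0.04  0.01 -0.08 -0.14 -0.22 -0.22  0.14  0.06 -0.12  0.09 -0.09  0.07
  0.14  0.15  0.25]
```

```bash
python3 -m crank '[{"tx":0.51,"ty":-0.50,"tz":0,"wx":0,"wy":0,"wz":0,"jaw":-1},{"tx":1.07,"ty":-0.96,"tz":0,"wx":0,"wy":0,"wz":0,"jaw":-1},{"tx":1.66,"ty":-1.37,"tz":0,"wx":0,"wy":0,"wz":0,"jaw":-1},{"tx":2.28,"ty":-1.72,"tz":0,"wx":0,"wy":0,"wz":0,"jaw":-1},{"tx":2.94,"ty":-2.02,"tz":0,"wx":0,"wy":0,"wz":0,"jaw":-1},{"tx":3.61,"ty":-2.26,"tz":0,"wx":0,"wy":0,"wz":0,"jaw":-1},{"tx":4.31,"ty":-2.44,"tz":0,"wx":0,"wy":0,"wz":0,"jaw":-1},{"tx":5.02,"ty":-2.56,"tz":0,"wx":0,"wy":0,"wz":0,"jaw":-1}]'; python3 fit.py
python3 -m crank '[{"tx":0.72,"ty":-0.06,"tz":0,"wx":0,"wy":0,"wz":0,"jaw":-1},{"tx":1.44,"ty":-0.05,"tz":0,"wx":0,"wy":0,"wz":0,"jaw":-1},{"tx":2.15,"ty":0.02,"tz":0,"wx":0,"wy":0,"wz":0,"jaw":-1},{"tx":2.86,"ty":0.15,"tz":0,"wx":0,"wy":0,"wz":0,"jaw":-1},{"tx":3.55,"ty":0.35,"tz":0,"wx":0,"wy":0,"wz":0,"jaw":-1},{"tx":4.22,"ty":0.60,"tz":0,"wx":0,"wy":0,"wz":0,"jaw":-1},{"tx":4.87,"ty":0.91,"tz":0,"wx":0,"wy":0,"wz":0,"jaw":-1},{"tx":5.49,"ty":1.28,"tz":0,"wx":0,"wy":0,"wz":0,"jaw":-1}]'; python3 fit.py 0.47323,0.04192 213 16
```

```text
time: 20.12
tool_pos: [0.4461, -0.0085, 0.1618]
tool_rot: [0.001, 0.793, 0.609, -0.001]
contact_force: [2.3, -2.5, 6.3]
gripper_width: 0.279
c [ 0.5283 -0.0194  0.0824  0.1302] theta 172.5 Frad(out) -2.6 Ftan(cw) -2.1 Fz 6.3 r now 0.0829 width 0.279 t 20.12
time: 20.78
tool_pos: [0.4727, 0.0417, 0.1618]
tool_rot: [0.0, 0.793, 0.609, -0.001]
contact_force: [-0.2, 0.7, 7.0]
gripper_width: 0.288
c [ 0.5282 -0.0194  0.0824  0.1304] theta 212.6 Frad(out) 0.7 Ftan(cw) 0.3 Fz 7.0 r now 0.0826 width 0.288 t 20.78
213.0 0.59,0.42 1.13,0.88 1.64,1.40 2.09,1.95 2.50,2.54 2.85,3.17 3.15,3.82 3.39,4.50 cmd after 0.52550,0.06302
253.0 0.18,0.70 0.30,1.41 0.35,2.12 0.34,2.84 0.27,3.56 0.14,4.27 -0.05,4.96 -0.31,5.63 cmd after 0.57911,0.04550
residuals mm [-0.03  0.03 -0.06 -0.14 -0.24 -0.24  0.08 -0.02 -0.19  0.04 -0.1   0.09
  0.16  0.15  0.22  0.05  0.23]
```

```bash
python3 -m crank '[{"tx":0.59,"ty":0.42,"tz":0,"wx":0,"wy":0,"wz":0,"jaw":-1},{"tx":1.13,"ty":0.88,"tz":0,"wx":0,"wy":0,"wz":0,"jaw":-1},{"tx":1.64,"ty":1.40,"tz":0,"wx":0,"wy":0,"wz":0,"jaw":-1},{"tx":2.09,"ty":1.95,"tz":0,"wx":0,"wy":0,"wz":0,"jaw":-1},{"tx":2.50,"ty":2.54,"tz":0,"wx":0,"wy":0,"wz":0,"jaw":-1},{"tx":2.85,"ty":3.17,"tz":0,"wx":0,"wy":0,"wz":0,"jaw":-1},{"tx":3.15,"ty":3.82,"tz":0,"wx":0,"wy":0,"wz":0,"jaw":-1},{"tx":3.39,"ty":4.50,"tz":0,"wx":0,"wy":0,"wz":0,"jaw":-1}]'; python3 fit.py
python3 -m crank '[{"tx":0.18,"ty":0.70,"tz":0,"wx":0,"wy":0,"wz":0,"jaw":-1},{"tx":0.30,"ty":1.41,"tz":0,"wx":0,"wy":0,"wz":0,"jaw":-1},{"tx":0.35,"ty":2.12,"tz":0,"wx":0,"wy":0,"wz":0,"jaw":-1},{"tx":0.34,"ty":2.84,"tz":0,"wx":0,"wy":0,"wz":0,"jaw":-1},{"tx":0.27,"ty":3.56,"tz":0,"wx":0,"wy":0,"wz":0,"jaw":-1},{"tx":0.14,"ty":4.27,"tz":0,"wx":0,"wy":0,"wz":0,"jaw":-1},{"tx":-0.05,"ty":4.96,"tz":0,"wx":0,"wy":0,"wz":0,"jaw":-1},{"tx":-0.31,"ty":5.63,"tz":0,"wx":0,"wy":0,"wz":0,"jaw":-1}]'; python3 fit.py 0.57911,0.04550 293 16
```

```text
time: 21.45
tool_pos: [0.5254, 0.0629, 0.1618]
tool_rot: [0.0, 0.793, 0.609, 0.0]
contact_force: [1.6, 0.6, 6.3]
gripper_width: 0.288
c [ 0.5282 -0.0194  0.0824  0.1304] theta 252.9 Frad(out) 0.6 Ftan(cw) 1.6 Fz 6.3 r now 0.0823 width 0.288 t 21.45
time: 22.12
tool_pos: [0.5792, 0.0449, 0.1619]
tool_rot: [0.001, 0.793, 0.609, 0.0]
contact_force: [3.3, 0.6, 5.9]
gripper_width: 0.288
c [ 0.5282 -0.0194  0.0824  0.1304] theta 293.3 Frad(out) 2.5 Ftan(cw) 2.2 Fz 5.9 r now 0.0821 width 0.288 t 22.12
293.0 -0.31,0.65 -0.68,1.27 -1.10,1.85 -1.56,2.40 -2.08,2.90 -2.64,3.36 -3.23,3.76 -3.85,4.12 cmd after 0.60890,-0.00239
333.0 -0.65,0.30 -1.33,0.54 -2.03,0.71 -2.74,0.83 -3.46,0.89 -4.18,0.88 -4.89,0.81 -5.60,0.68 cmd after 0.60095,-0.05822
residuals mm [-0.02  0.03 -0.06 -0.14 -0.25 -0.25  0.08 -0.01 -0.18  0.06 -0.08  0.09
  0.16  0.15  0.22  0.05  0.24 -0.03 -0.03]
```

```bash
python3 -m crank '[{"tx":-0.31,"ty":0.65,"tz":0,"wx":0,"wy":0,"wz":0,"jaw":-1},{"tx":-0.68,"ty":1.27,"tz":0,"wx":0,"wy":0,"wz":0,"jaw":-1},{"tx":-1.10,"ty":1.85,"tz":0,"wx":0,"wy":0,"wz":0,"jaw":-1},{"tx":-1.56,"ty":2.40,"tz":0,"wx":0,"wy":0,"wz":0,"jaw":-1},{"tx":-2.08,"ty":2.90,"tz":0,"wx":0,"wy":0,"wz":0,"jaw":-1},{"tx":-2.64,"ty":3.36,"tz":0,"wx":0,"wy":0,"wz":0,"jaw":-1},{"tx":-3.23,"ty":3.76,"tz":0,"wx":0,"wy":0,"wz":0,"jaw":-1},{"tx":-3.85,"ty":4.12,"tz":0,"wx":0,"wy":0,"wz":0,"jaw":-1}]'; python3 fit.py
python3 -m crank '[{"tx":-0.65,"ty":0.30,"tz":0,"wx":0,"wy":0,"wz":0,"jaw":-1},{"tx":-1.33,"ty":0.54,"tz":0,"wx":0,"wy":0,"wz":0,"jaw":-1},{"tx":-2.03,"ty":0.71,"tz":0,"wx":0,"wy":0,"wz":0,"jaw":-1},{"tx":-2.74,"ty":0.83,"tz":0,"wx":0,"wy":0,"wz":0,"jaw":-1},{"tx":-3.30,"ty":0.88,"tz":0,"wx":0,"wy":0,"wz":0,"jaw":-1},{"tx":-3.70,"ty":0.89,"tz":0,"wx":0,"wy":0,"wz":0,"jaw":-1},{"tx":-3.90,"ty":0.89,"tz":0,"wx":0,"wy":0,"wz":0,"jaw":-1},{"tx":-3.90,"ty":0.89,"tz":0,"wx":0,"wy":0,"wz":0,"jaw":-1}]'; python3 fit.py
python3 -m crank '[{"tx":0,"ty":0,"tz":0,"wx":0,"wy":0,"wz":0,"jaw":-1},{"tx":0,"ty":0,"tz":0,"wx":0,"wy":0,"wz":0,"jaw":-1},{"tx":0,"ty":0,"tz":0,"wx":0,"wy":0,"wz":0,"jaw":-1}]'; python3 fit.py
```

```text
time: 22.78
tool_pos: [0.6087, -0.0031, 0.1619]
tool_rot: [0.001, 0.793, 0.609, 0.0]
contact_force: [2.1, 0.4, 6.0]
gripper_width: 0.284
c [ 0.5282 -0.0194  0.0824  0.1305] theta 333.5 Frad(out) 2.2 Ftan(cw) 0.0 Fz 6.0 r now 0.0821 width 0.284 t 22.78
time: 23.45
tool_pos: [0.6069, -0.0432, 0.1619]
tool_rot: [0.001, 0.794, 0.609, -0.0]
contact_force: [1.9, 0.5, 6.9]
gripper_width: 0.284
c [ 0.5282 -0.0194  0.0824  0.1305] theta 1.7 Frad(out) 1.6 Ftan(cw) -1.0 Fz 6.9 r now 0.0822 width 0.284 t 23.45
time: 23.7
tool_pos: [0.6069, -0.0431, 0.1619]
tool_rot: [0.001, 0.793, 0.609, -0.0]
contact_force: [2.0, -1.1, 6.0]
gripper_width: 0.287
c [ 0.5282 -0.0194  0.0824  0.1305] theta 1.7 Frad(out) 2.3 Ftan(cw) 0.5 Fz 6.0 r now 0.0821 width 0.287 t 23.70
```

```bash
python3 -m crank '[{"tx":0,"ty":0,"tz":0,"wx":0,"wy":0,"wz":0,"jaw":-0.42},{"tx":0,"ty":0,"tz":0,"wx":0,"wy":0,"wz":0,"jaw":-0.38},{"tx":0,"ty":0,"tz":0,"wx":0,"wy":0,"wz":0,"jaw":-0.3},{"tx":0,"ty":0,"tz":0,"wx":0,"wy":0,"wz":0,"jaw":-0.2},{"tx":0,"ty":0,"tz":0,"wx":0,"wy":0,"wz":0,"jaw":0},{"tx":0,"ty":0,"tz":0,"wx":0,"wy":0,"wz":0,"jaw":0.1},{"tx":0,"ty":0,"tz":-1,"wx":0,"wy":0,"wz":0,"jaw":0.1},{"tx":0,"ty":0,"tz":-3,"wx":0,"wy":0,"wz":0,"jaw":0.1}]'
python3 -m crank '[{"tx":0,"ty":0,"tz":-4,"wx":0,"wy":0,"wz":0,"jaw":0.1},{"tx":0,"ty":-2,"tz":-8,"wx":0,"wy":0,"wz":0,"jaw":0.1},{"tx":0,"ty":-5,"tz":-10,"wx":0,"wy":0,"wz":0,"jaw":0.1},{"tx":0,"ty":-6,"tz":-10,"wx":0,"wy":0,"wz":0,"jaw":0.1},{"tx":0,"ty":-6,"tz":-10,"wx":0,"wy":0,"wz":0,"jaw":0.1}]'
python3 - <<'E'
from h import *
for i in range(5): f=manip.grab_frame("wrist")
g=manip.grab_frame("scene"); g=cv2.resize(g[150:390,190:540],(700,480))
cv2.imwrite("pics/end.png",np.hstack([cv2.resize(f,(400,300)),cv2.resize(g,(400,300))]))
p,M,s=tool(); print(p,s["contact_force"],s["time"],np.abs(s["joint_vel"]).max())
E
```

```text
time: 24.37
tool_pos: [0.6049, -0.0421, 0.1885]
tool_rot: [-0.003, 0.793, 0.609, -0.002]
contact_force: [0.0, -0.1, -0.3]
gripper_width: 0.552
time: 24.78
tool_pos: [0.5486, -0.0265, 0.2947]
tool_rot: [0.002, 0.793, 0.609, 0.002]
contact_force: [0.1, 0.4, -0.2]
gripper_width: 0.543
[ 0.5489488  -0.02703224  0.28931872] [-0.98677712 -0.24020381  0.16297707] 25.0833 0.005190453564468182
```

View pics/end.png

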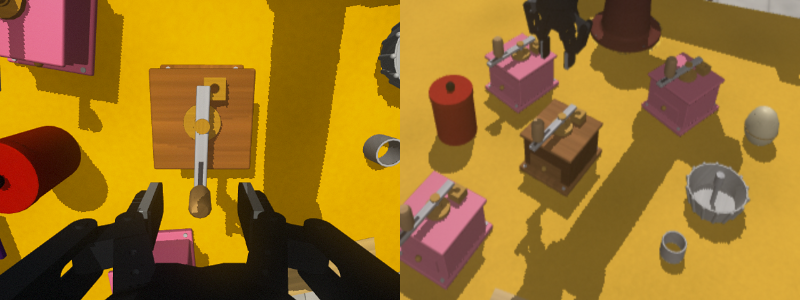

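The crank is back at its start bearing (nut (202,126), knob (200,200) in the left half) and the fingers are clear. The pin stands in the mould at (717,185) on the right, and the bystanders have not visibly moved. I'm handing in.

```bash
python3 -c "
from plant import manip
print(manip.job_done())"
```

```text
the job is handed in; nothing more can be done
None
```

The job is done and handed in at about 25 s of the 72 s. No verdict was reported.

**Pin:** I pulled the locking pin from the brown wooden mill, the only one that had a pin. I let it go upright about 3 mm above the mould's floor, and it stands near the centre.

**Crank:** I gripped the knob and turned it two full clockwise turns at about 1 rad/s. I then let go within about 2° of where it started.

**What disagreed:**
- **First wrist pictures:** I took them while the arm was still settling, so they were up to 10 mm off. I measured again at rest before grasping the pin.
- **Turning circle:** My camera estimate was about 2.5 mm too small in radius and also off-centre. Around 130° of the first turn the force rose to about 9 N, against the 16 N limit. I refitted the circle from the force readings, and after that the readings between moves stayed under about 7 N.

**Last checks:**
- The crank is at its start bearing.
- The pin is still upright in the mould.
- The arm is at rest and touching nothing.
- I judged the bystanders only by eye in the last picture, and they look unmoved.

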